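Fit the splined hand crank and wind up the ink-tank carriage

TASK

Pick up the loose hand crank and push its splined bore onto the splined shaft on the sloping face of the carriage lift, rocking it until the teeth mesh and it sits fully home against the shaft's collar. Then wind the ink-tank carriage up by turning the crank clockwise through at least one full turn, and let go with the crank left fully home. Leave the other things on the bench where they are.

Things in the scene. Friction and masses are not known exactly. Their poses are not given: they have to be found in the camera images.
- boss (a point): loose steel hand crank, standing bore down: centre of the hexagon boss on its hub, 32 mm across flats, 38 mm tall (19 mm either side of this point), 73 mm above the hub's foot. Crank axes: z from bore to boss (up at start), x along the arm to the handle; two flats face +y and -y. Under the boss the arm and hub cap, 12 mm thick, arm 22 mm wide; then the hub, 52 mm across, 42 mm long. About 0.55 kg.
- mouth (a point): centre of the open foot of the crank's bore, 73 mm below boss; same axes. The bore has six grooves 9.4 mm wide, 60 degrees apart, one of them towards the crank's +x, about 41 mm across their bottoms; the lands between them leave a clear 30 mm diameter and run 30 mm up from the mouth. The bore is 42 mm deep.
- handle (a point): centre of the crank's upright handle, a black plastic cylinder 26 mm in diameter and 54 mm long (27 mm either side of this point), parallel to the hub, 72 mm from the hub's axis towards the crank's +x and 12 mm higher than boss; it spins freely on its pin, 4 mm clear of the arm. Same axes as boss.
- seat (a point): centre of the top of the shaft's collar on the fixed lift stand; the crank is home when its mouth rests here. z points out along the shaft, leaning 30 degrees from vertical towards the robot; x up the slope, y left; they do not turn with the shaft. The collar is 46 mm across and stands 6 mm above a steel face 160 mm along the slope by 150 mm wide.
- nose (a point): end of the splined shaft, 38 mm out from seat; same axes. From the collar: six straight teeth 26 mm long, 7 mm wide, 60 degrees apart, 38 mm over tips, 27 mm over roots, ends chamfered over 5 mm; then a plain 12 mm nose, 28 mm across, tapering to 18 mm. The teeth start at any angle, 4 degrees play. Unmeshed, the crank rests on them 26 mm short of home. It turns stiffly (0.3 N m), stays put.
- lift (a joint): height of the ink-tank carriage on the lift, in m, 0 as built, growing upwards; it rises 8 mm for each turn of the shaft clockwise as seen looking onto the shaft's end. It starts anywhere from -0.004 to 0.004.
- carriage (a point): front edge of the aluminium plate that carries the four ink tanks (each 50 mm square, 107 mm tall), on two columns left of the shaft; it rises with the lift. The tanks stand behind and left of the shaft: the nearest is 140 mm to the left of the shaft's foot, their tops about 195 mm above the bench.
- spanner: spanner lying on the bench, 160 mm long; a bystander. Origin at its underside's centre.
- driver: screwdriver lying on the bench, 150 mm long; a bystander. Origin at its underside's centre.
- pulley: toothed belt pulley, 60 mm across, 36 mm tall; a bystander. Origin at its underside's centre.
- filter: white ink filter capsule, 44 mm across, 72 mm tall, standing; a bystander. Origin at its underside's centre.
- spare_tank: spare ink tank, 50 mm square, 130 mm tall over its fitting, standing; a bystander. Origin at its underside's centre.
- tape: roll of paper tape lying flat, 90 mm across, 25 mm high; a bystander. Origin at its underside's centre.
- tray: grey open parts tray, 100 by 150 by 30 mm; a bystander. Origin at its underside's centre.
- oil: white bottle, 44 mm across, 110 mm tall, standing; a bystander. Origin at its underside's centre.
Not all that is in view belongs to the job. What is meant by the part that bears boss is not turquoise, and is the smaller of those in its own colour.

How it is judged:
By the outcome, as a careful person would: the job done as asked, in the order asked, and still so for the second after the job is handed in, with the robot touching nothing.
It also fails if it takes over 61 s, if anything falls off the work surface, if the arm or the gripper's body presses on something with over 40 N, if the wrist force passes 120 N, or if a joint passes its speed limit or range.

ROBOT

A 6-joint arm with a two-finger parallel gripper is mounted at the origin on the work surface. World frame = base frame: x ahead of the robot, y to its left, z up, the work surface at z = 0. Lengths are in mm, angles in rad, forces in N, time in s.
With the tool pointing down it reaches from about 350 to 875 mm from the base axis. Payload 4.2 kg.
Tool frame: the origin (TCP) lies between the finger pads; the fingertips stand 11 mm ahead of it and the grasp point (between the pads) lies 8 mm behind it; z points along the fingers, y is the direction in which the jaws open and shut (so a half turn about z gives the same grasp; the last joint's range is limited). The gripper opens to 85 mm and grips with 20 to 120 N. Pads are 22 mm wide; open, the fingers measure 114 mm over their backs; the gripper's body (76 mm by 85 mm) begins 54 mm behind the grasp point. The pads swing forward as they close: fully open they stand 13 mm farther back than shut.
Start: joints at [1.441, 0.385, 0.008, 0, -1.194, -0.259], TCP at [236.891, 578.344, 242.312] pointing down, gripper open.
Joint ranges: [-3.14, 3.14], [-1.21, 2.06], [-1.07, 1.41], [-3.16, 2.05], [-2.99, -0.16], [-3.1, 3.1]. Speed limits (rad/s): [2.79, 2.79, 3.14, 3.14, 3.14, 3.14].

INTERFACE

Orientations are given as a unit quaternion [x, y, z, w].
In Python, from bench import * gives the robot as it stands. The module is installed in compiled form; this text tells all that it offers.
- The arm moves only by the tool drive_tool, never from a script. Its argument "increments" is a list of rows, each a list of 3 entries, a list of its own where there are three numbers: the gripper command: -1 is shut, 1 is fully open, values between are in proportion, then the shift along the tool's x, y, z scaled (see below), then the turn about the tool's z scaled (see below). In form: [[hand, [tx, ty, tz], turn], ...]. A call has 1 to 20 rows; each row shifts and turns the commanded pose from where the row before left it, along the tool's axes as they then stand; what a row does not reach is not made up. The controller multiplies each number of a shift by 0.3 m and each number of a turn by 2 rad. A row lasts 1/8 s, in which the tool goes at most 62.5 mm and 10.7 degrees, less where a joint would pass 70% of its speed; a pose out of reach is approached as far as the arm can. A call with a number of a shift or a turn outside -1 to 1 is refused whole. A call with a gripper value outside its range is refused whole. The fingers move at their own pace and stop on an object; the grip force is fixed at half the most. Time passes only in rows, so rows that do not move let the fingers close. It gives the time, the measured TCP pose, the force and the opening at its end, in the units of the state.
- read_state(): the state, without advancing time (a new reading comes with each control period).
- get_image(name): name is "scene" or "top" or "wrist"; returns the picture (400x640x3 uint8, red, green, blue); there is no depth.
- calibration(name): a dict with "fovy" (degrees; the focal length in pixels is half the picture's height over the tangent of half this angle, whatever the lens; pixels are square), "cx", "cy" (the principal point, pixels), "R" (3x3) and "t" (3): a world point X has camera coordinates R X + t. Camera axes: x right, y down, z forward; pixel columns grow to the right and rows downward; lengths in mm; the calibration is good to about 2 mm. The wrist camera is an equidistant fisheye: a pixel r from the principal point sees the ray r / f radians off the axis. A picture is of the moment at which its call begins: read the wrist's pose just before it. calibration takes no time and is no camera call; for the wrist camera it gives the pose at the moment of the call.
- job_done(): hands the job in, once; it reports no verdict.
The state is a dict: "clock": time; "joints": joint angles; "joint_vel": joint speeds; "joint_efforts": joint torques, N m; "position": TCP position; "ee_rot": TCP orientation; "contact_force": force on the tool from outside, world axes, zero at the start; "wrist_torque": the same for the moment, N m; "gripper_width": finger opening in mm.
Only numpy, scipy, OpenCV 4.12 (cv2) and the standard library are available. Lean on these libraries where they do the work, as an engineer would, in place of code of your own. Each camera call takes 0.05 s, during which the arm holds its last target.

## Working session

There is one attempt and no reset: what is moved stays moved. The work goes in short steps, Python scripts to look and compute and a tool call to move; the robot and the scene stay as the last step left them, time stands still between calls to the robot, and variables do not carry over. Pictures are saved under pics/ and viewed, and the job is handed in when it is done.

Besides the shell and the picture viewer there is one more tool, called after "Request:" as name([rows], argument=value, ...), one row to a line, values as JSON. drive_tool: Moves the arm, as the interface text tells. Shifts and turns lie within -1 to 1; 1 stands for 0.3 m of shift or 2 rad of turn. Its arguments: {"type":"object","properties":{"increments":{"type":"array"}},"required":["increments"]}

```bash
mkdir -p pics
python3 - <<'E'
from bench import *
import cv2
s=read_state();print(s)
for n in ["scene","top","wrist"]:
    im=get_image(n);cv2.imwrite(f"pics/{n}0.png",im[:,:,::-1]);c=calibration(n);print(n,c)
E
```

```text
{'clock': 0.0, 'joints': array([ 1.44059692e+00,  3.85542184e-01,  6.63944001e-03, -5.33880505e-04,
       -1.19401907e+00, -2.58574521e-01]), 'joint_vel': array([-0.00221933, -0.00035113, -0.00062715, -0.00041145,  0.00269563,
        0.00043335]), 'joint_efforts': array([-5.43332699e-04, -3.92287731e+01,  1.88401973e+01,  4.18617100e+00,
       -4.64837343e-03, -9.05699835e-07]), 'position': array([236.68301199, 577.84027179, 241.23039885]), 'ee_rot': array([ 9.81146659e-01, -1.93261590e-01, -1.79432374e-04,  1.07646771e-03]), 'contact_force': array([ 0.21137337, -0.1476867 , -0.79583383]), 'wrist_torque': array([-0.04817465, -0.0288905 , -0.0121594 ]), 'gripper_width': 85.47140421993761}
scene {'fovy': 54.00528325347796, 'cx': 319.3307687344986, 'cy': 195.70621102319325, 'R': array([[-0.85876868,  0.51232278, -0.00645903],
       [ 0.39460359,  0.65329869, -0.64613375],
       [-0.32680936, -0.55742819, -0.76319687]]), 't': array([ 500.80834871,  -85.1211774 , 1281.65867195])}
top {'fovy': 47.4439303216263, 'cx': 318.94588959319447, 'cy': 200.66012271292968, 'R': array([[-0.00756244, -0.99994152,  0.00773048],
       [-0.99731597,  0.00697911, -0.07288454],
       [ 0.07282633, -0.00826091, -0.99731042]]), 't': array([ -79.00190818,  534.46747732, 1405.89119684])}
wrist {'fovy': 65.70646984690485, 'cx': 317.3815127746401, 'cy': 201.0322130103022, 'R': array([[-0.37840246, -0.92564064,  0.00099401],
       [-0.89080175,  0.36445173,  0.27138013],
       [-0.25156275,  0.10180545, -0.96247173]]), 't': array([623.52944045, -34.00887544, 377.92557859])}
```

View pics/scene0.png

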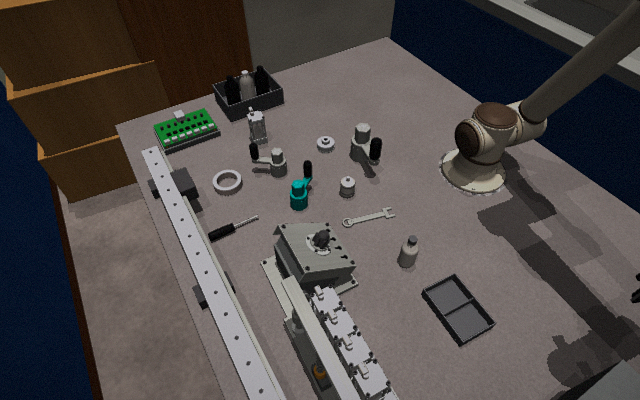

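View pics/top0.png

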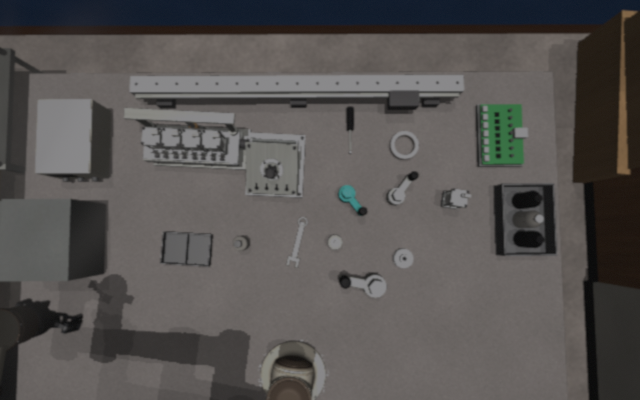

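View pics/wrist0.png

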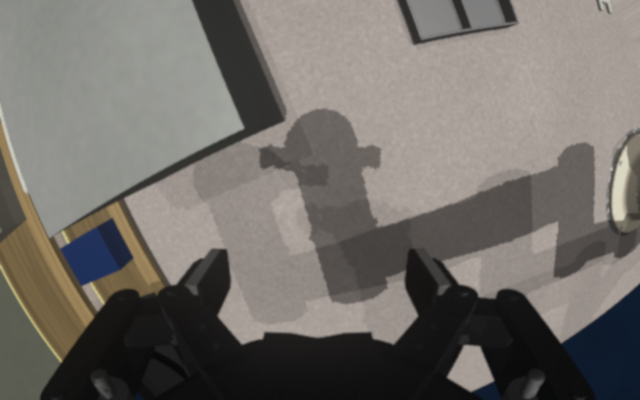

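Three cranks are in the top view: turquoise (347,193), small grey (397,196) and larger-looking grey (374,286). I'll enlarge each one to confirm which is meant.

Run:
```python
import cv2,numpy as np
t=cv2.imread("pics/top0.png");s=cv2.imread("pics/scene0.png")
def crop(im,x,y,w,h,k,n):
    c=cv2.resize(im[y:y+h,x:x+w],None,fx=k,fy=k,interpolation=cv2.INTER_CUBIC)
    c=np.clip(c*1.4,0,255).astype(np.uint8);cv2.imwrite(n,c)
crop(t,325,160,110,145,4,"pics/c1.png")
crop(t,225,120,100,85,6,"pics/c2.png")
crop(s,235,100,160,120,5,"pics/c3.png")
crop(s,250,210,130,90,6,"pics/c4.png")
```

```text
(no output)
```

View pics/c1.png

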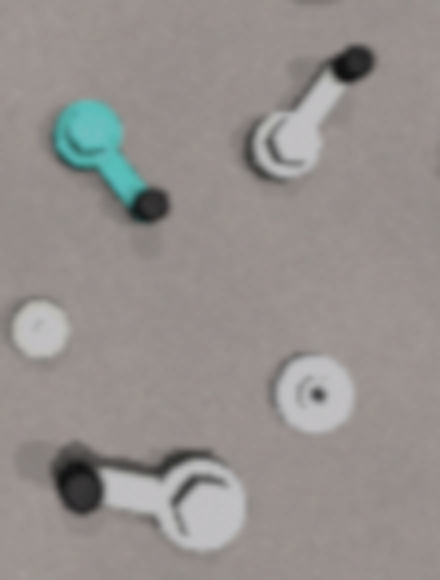

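View pics/c2.png

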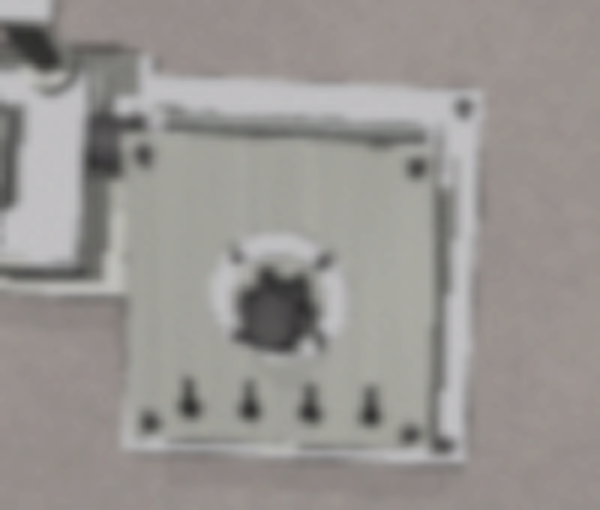

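View pics/c3.png

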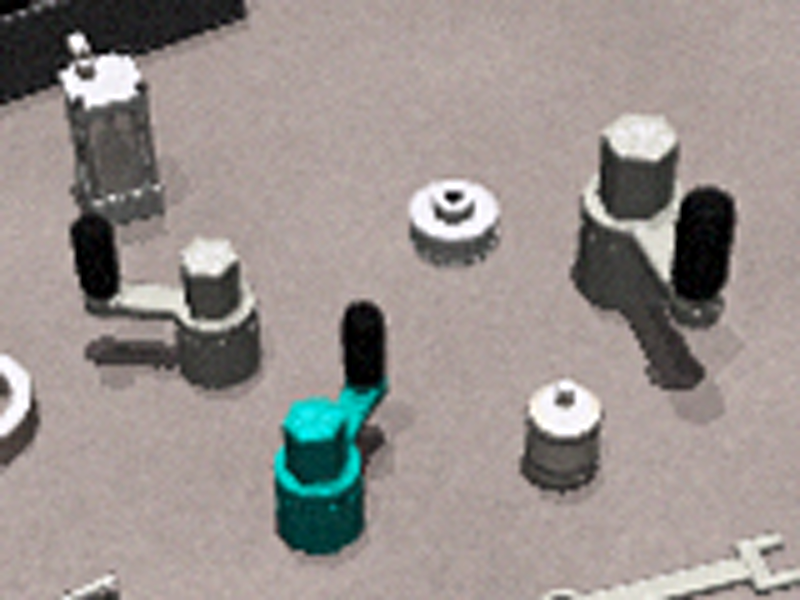

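View pics/c4.png

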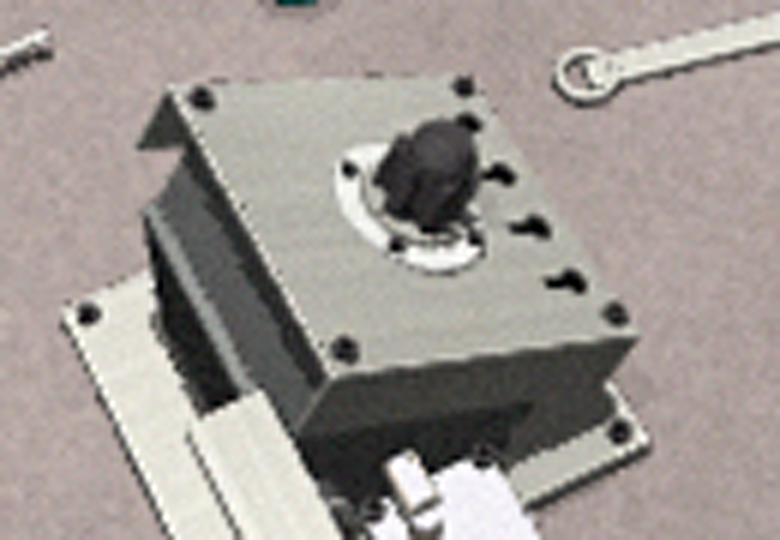

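```bash
cat > h.py <<'E'
import numpy as np
from bench import *
def ray(n,u,v,c=None):
    c=c or calibration(n); f=200/np.tan(np.radians(c["fovy"])/2)
    d=np.array([(u-c["cx"])/f,(v-c["cy"])/f,1.])
    if n=="wrist":
        r=np.hypot(d[0],d[1]); d=np.array([d[0]/r*np.sin(r),d[1]/r*np.sin(r),np.cos(r)]) if r>1e-9 else d
    R=np.array(c["R"]);return -R.T@np.array(c["t"]),R.T@d/np.linalg.norm(d)
def atz(n,u,v,z,c=None):
    o,d=ray(n,u,v,c);return o+d*(z-o[2])/d[2]
def tri(obs):
    A=0;b=0;P=[]
    for a in obs:
        o,d=ray(*a);M=np.eye(3)-np.outer(d,d);A=A+M;b=b+M@o;P.append((o,M))
    x=np.linalg.solve(A,b);return x,[np.linalg.norm(M@(x-o)) for o,M in P]
def proj(n,X,c=None):
    c=c or calibration(n); f=200/np.tan(np.radians(c["fovy"])/2)
    p=np.array(c["R"])@X+np.array(c["t"])
    if n=="wrist":
        r=np.hypot(p[0],p[1]);th=np.arctan2(r,p[2]);return c["cx"]+f*th*p[0]/r,c["cy"]+f*th*p[1]/r
    return c["cx"]+f*p[0]/p[2],c["cy"]+f*p[1]/p[2]
E
python3 - <<'E'
from h import *
np.set_printoptions(precision=1,suppress=True)
print("boss top",tri([("top",399.2,196),("scene",277.2,151.4)]),atz("top",399.2,196,92),atz("scene",277.2,151.4,92))
print("handle top",tri([("top",413.2,175.5),("scene",253.6,143.5)]),atz("top",413.2,175.5,112),atz("scene",253.6,143.5,112))
print("nose",tri([("top",270.8,172),("scene",324.5,235)]))
print("big",atz("top",374,286,110),atz("top",343,281,110))
E
```

```text
boss top (array([ 541.8, -323. ,   85.5]), [np.float64(0.43653175188807225), np.float64(0.4365317518880896)]) [ 540.9 -321.5   92. ] [ 544.7 -316.8   92. ]
handle top (array([ 599.8, -359.8,  117. ]), [np.float64(1.0527376885389699), np.float64(1.0527376885391562)]) [ 599.5 -360.4  112. ] [ 598.9 -365.9  112. ]
nose (array([605. ,  56.8, 150.3]), [np.float64(2.956759638203081), np.float64(2.95675963820306)])
big [ 278.3 -239.7  110. ] [ 293.4 -150.1  110. ]
```

Request:
drive_tool([
  [1,[0,0,0],0.054],
  [1,[0,0,0],0.054],
  [1,[0.141,0.105,0],0],
  [1,[0.141,0.105,0],0],
  [1,[0.141,0.105,0],0],
  [1,[0.141,0.105,0],0],
  [1,[0.141,0.105,0],0],
  [1,[0.141,0.105,0],0],
  [1,[0.141,0.105,0],0],
  [1,[0.141,0.105,0],0],
  [1,[0.141,0.105,0],0],
  [1,[0.141,0.105,0],0],
  [1,[0.141,0.105,0],0],
  [1,[0.141,0.105,0],0],
  [1,[0.141,0.105,0],0],
  [1,[0.141,0.105,0],0],
  [1,[0.141,0.105,0],0],
  [1,[0.141,0.105,0],0],
  [1,[0.141,0.105,0],0],
  [1,[0.141,0.105,0],0],
])

```text
clock: 2.65
position: [541.1, -322.7, 241.9]
ee_rot: [0.955, -0.298, -0.0, -0.0]
contact_force: [0.5, 0.5, 0.9]
gripper_width: 85.4
```

```bash
cat > look.py <<'E'
import sys,cv2
from h import *
np.set_printoptions(precision=3,suppress=True)
def st():
    s=read_state();q=s["ee_rot"]
    from scipy.spatial.transform import Rotation as Ro
    R=Ro.from_quat(q).as_matrix()
    print("t",round(s["clock"],2),"pos",s["position"],"yaw",np.degrees(np.arctan2(R[1,0],R[0,0])).round(2),"zax",R[:,2],"F",s["contact_force"],"M",s["wrist_torque"],"w",round(s["gripper_width"],1),"J",s["joints"])
def look(cams,tag):
    for n in cams:
        c=calibration(n) ;im=get_image(n)
        np.save(f"pics/{n}{tag}.npy",c,allow_pickle=True)
        cv2.imwrite(f"pics/{n}{tag}.png",im[:,:,::-1])
if __name__=="__main__":
    st()
    if len(sys.argv)>2: look(sys.argv[2].split(","),sys.argv[1])
E
python3 look.py 1 wrist
```

```text
t 2.65 pos [ 541.081 -322.684  241.88 ] yaw -34.66 zax [-0.001  0.    -1.   ] F [0.479 0.53  0.946] M [ 0.053 -0.094 -0.02 ] w 85.4 J [-0.281  0.394  0.021 -0.    -1.199  1.247]
```

View pics/wrist1.png

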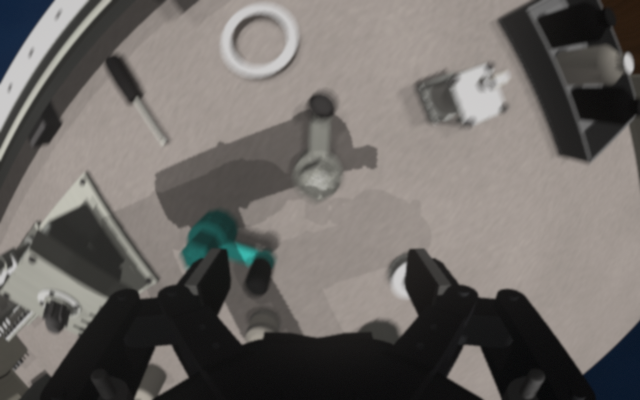

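Here the small grey crank sits at boss (320,180) and handle (321,103). I'll enlarge it to refine those positions.

Run:
```python
import cv2,numpy as np
t=cv2.imread("pics/wrist1.png")
c=cv2.resize(t[85:215,260:380],None,fx=5,fy=5,interpolation=cv2.INTER_CUBIC)
cv2.imwrite("pics/c5.png",np.clip(c*1.6,0,255).astype(np.uint8))
```

```text
(no output)
```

View pics/c5.png

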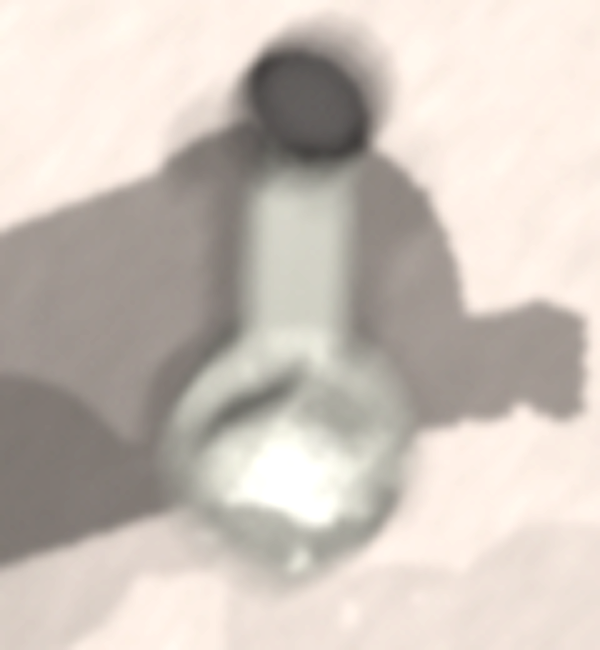

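Run:
```python
from h import *
np.set_printoptions(precision=1,suppress=True)
c=np.load("pics/wrist1.npy",allow_pickle=True).item()
P=lambda x,y,z:atz("wrist",260+x/5,85+y/5,z,c)
hub=P(289,457,54);print("hub",hub)
for a,b in [((302,190),(296,330)),((303,200),(289,457))]:
    A=P(*a,54);B=P(*b,54);print(A,B,np.degrees(np.arctan2(*(A-B)[:2][::-1])))
h=P(306,100,112);print("handle",h,np.linalg.norm((h-hub)[:2]),np.degrees(np.arctan2(*(h-hub)[:2][::-1])))
for X in (hub,np.array([541.5,-322,92])):print(proj("wrist",X,c))
# predicted boss top centre, handle for hub
```

```text
hub [ 545.7 -327.1   54. ]
[ 590.1 -360.9   54. ] [ 566.9 -343.5   54. ] -36.9819912142533
[ 588.3 -359.9   54. ] [ 545.7 -327.1   54. ] -37.64116216279896
handle [ 603.6 -370.4  112. ] 72.3597194941975 -36.805949232638156
(np.float64(317.80000000000007), np.float64(176.40000000000012))
(np.float64(315.89215578714754), np.float64(191.00905315289344))
```

Request:
drive_tool([
  [1,[0.013,0.001,0.13],0.02],
  [1,[0,0,0.13],0],
  [1,[0,0,0],0],
])

```text
clock: 3.08
position: [541.6, -322.6, 160.6]
ee_rot: [0.948, -0.317, -0.004, -0.0]
contact_force: [0.1, 0.4, 0.9]
gripper_width: 85.4
```

```bash
python3 look.py 2 wrist,top
python3 - <<'E'
import cv2,numpy as np
t=cv2.imread("pics/wrist2.png")
c=cv2.resize(t[20:270,200:450],None,fx=2.4,fy=2.4,interpolation=cv2.INTER_CUBIC)
cv2.imwrite("pics/c6.png",np.clip(c*1.6,0,255).astype(np.uint8))
E
```

```text
t 3.08 pos [ 541.562 -322.581  160.569] yaw -36.98 zax [-0.008  0.003 -1.   ] F [0.104 0.447 0.941] M [-0.024 -0.052  0.057] w 85.4 J [-0.281  0.462 -0.084 -0.001 -1.034  1.207]
```

View pics/c6.png

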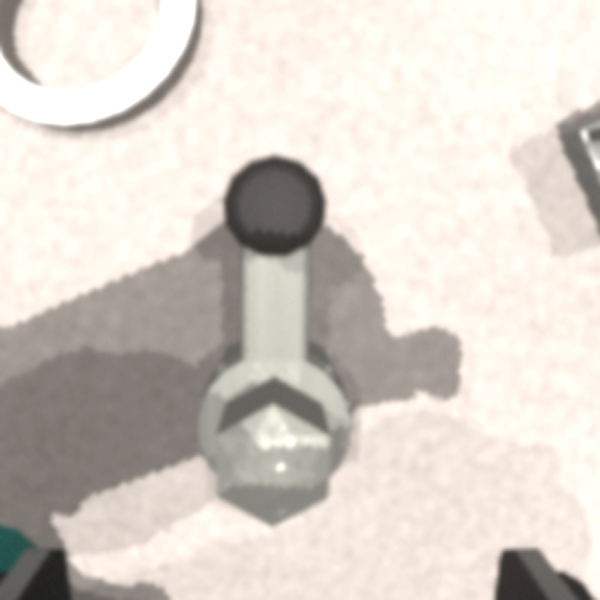

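Run:
```python
from h import *
np.set_printoptions(precision=1,suppress=True)
c=np.load("pics/wrist2.npy",allow_pickle=True).item()
P=lambda x,y,z:atz("wrist",200+x/2.4,20+y/2.4,z,c)
hub=P(275,430,54);h=P(275,203,112);b=P(273,466,92)
print(hub,h,b,[np.degrees(np.arctan2(*(h-q)[:2][::-1])) for q in(hub,b)],[np.linalg.norm((h-q)[:2]) for q in(hub,b)])
```

```text
[ 545.  -323.4   54. ] [ 602.6 -367.4  112. ] [ 545.4 -323.3   92. ] [np.float64(-37.36306687232191), np.float64(-37.59803716402934)] [np.float64(72.45646047926932), np.float64(72.20343214339833)]
```

Request:
drive_tool([
  [1,[0,0,0],0],
  [1,[0,0,0],0],
])

```text
clock: 3.42
position: [544.6, -323.6, 166.1]
ee_rot: [0.949, -0.317, 0.002, 0.0]
contact_force: [-0.6, 0.3, 0.3]
gripper_width: 85.4
```

Request:
drive_tool([
  [1,[0.001,-0.002,0.1],0.003],
  [1,[0,0,0.1],0],
  [1,[0,0,0.07],0],
  [1,[0,0,0.04],0],
  [1,[0,0,0],0],
  [1,[0,0,0],0],
])

```text
clock: 4.18
position: [545.3, -323.5, 72.6]
ee_rot: [0.948, -0.32, 0.001, 0.0]
contact_force: [0.8, -0.8, 0.1]
gripper_width: 85.6
```

```bash
python3 look.py 3 wrist
```

```text
t 4.17 pos [ 545.284 -323.482   72.558] yaw -37.27 zax [ 0.002 -0.001 -1.   ] F [ 0.788 -0.81   0.11 ] M [-0.053 -0.02   0.035] w 85.6 J [-0.28   0.556 -0.173  0.    -0.839  1.2  ]
```

View pics/wrist3.png

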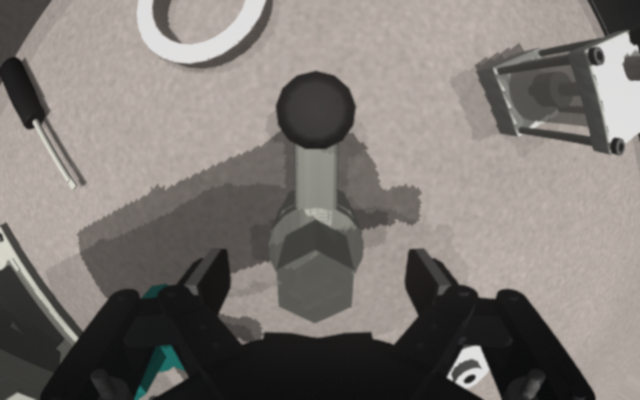

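The boss sits centred between the pads (boss at x=315, pads at 205 and 430), so I'll close.

Request:
drive_tool([
  [-1,[0,0,0],0],
  [-1,[0,0,0],0],
  [-1,[0,0,0],0],
  [-1,[0,0,0],0],
  [-1,[0,0,0],0],
  [-1,[0,0,0],0],
])

```text
clock: 4.97
position: [544.8, -323.2, 71.7]
ee_rot: [0.948, -0.32, 0.0, 0.0]
contact_force: [-0.6, 1.0, 2.7]
gripper_width: 31.2
```

Request:
drive_tool([
  [-1,[0,0,0.007],0],
  [-1,[0,0,0],0],
])

```text
clock: 5.22
position: [544.9, -323.2, 71.6]
ee_rot: [0.948, -0.319, 0.001, 0.0]
contact_force: [-2.0, 3.8, 12.4]
gripper_width: 31.5
```

```bash
python3 look.py 3
```

```text
t 5.22 pos [ 544.891 -323.188   71.604] yaw -37.24 zax [ 0.001 -0.001 -1.   ] F [-2.028  3.781 12.391] M [ 1.005  0.834 -0.088] w 31.5 J [-0.28   0.557 -0.174  0.001 -0.838  1.2  ]
```

Request:
drive_tool([
  [-1,[0.012,0,0.002],0],
  [-1,[0.012,0,-0.001],0],
  [-1,[0.012,0,-0.002],0],
  [-1,[0.012,0,-0.002],0],
])

```text
clock: 5.72
position: [553.8, -329.8, 72.8]
ee_rot: [0.948, -0.319, -0.003, -0.001]
contact_force: [-7.6, 11.7, 19.6]
gripper_width: 31.1
```

```bash
python3 look.py 4 wrist
```

```text
t 5.72 pos [ 553.762 -329.762   72.839] yaw -37.26 zax [-0.005  0.003 -1.   ] F [-7.617 11.728 19.577] M [3.983 2.514 0.045] w 31.1 J [-0.287  0.574 -0.137 -0.002 -0.866  1.209]
```

View pics/wrist4.png

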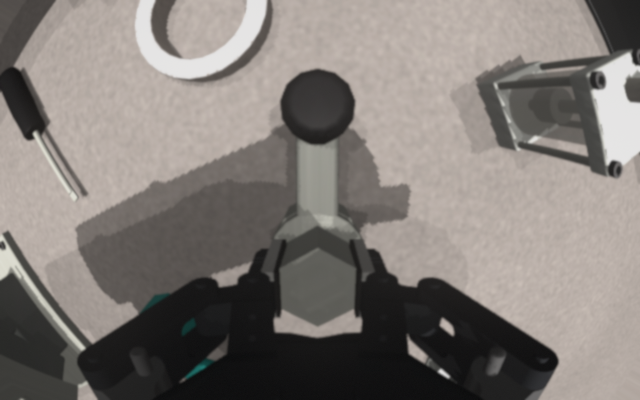

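Request:
drive_tool([
  [-1,[0.012,0,0.004],0],
  [-1,[0.012,0,0.0],0],
  [-1,[0.012,0,0],0],
  [-1,[0.012,0,0],0],
  [-1,[0.012,0,0.0],0],
])

```text
clock: 6.4
position: [569.8, -341.9, 72.1]
ee_rot: [0.948, -0.319, -0.001, -0.0]
contact_force: [-2.3, 5.9, 13.3]
gripper_width: 31.4
```

```bash
python3 look.py 5 wrist,scene
python3 - <<'E'
import cv2
t=cv2.imread("pics/scene5.png")
cv2.imwrite("pics/c7.png",cv2.resize(t[100:220,220:360],None,fx=5,fy=5,interpolation=cv2.INTER_CUBIC))
E
```

```text
t 6.4 pos [ 569.811 -341.885   72.138] yaw -37.25 zax [-0.001  0.001 -1.   ] F [-2.294  5.859 13.288] M [ 1.924  0.811 -0.002] w 31.4 J [-0.298  0.601 -0.086 -0.    -0.885  1.219]
```

View pics/wrist5.png

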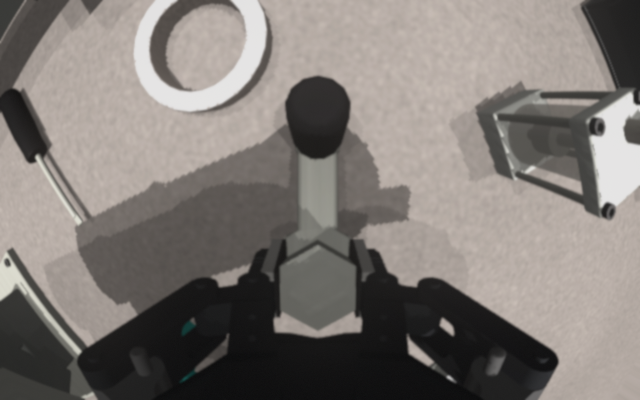

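View pics/c7.png

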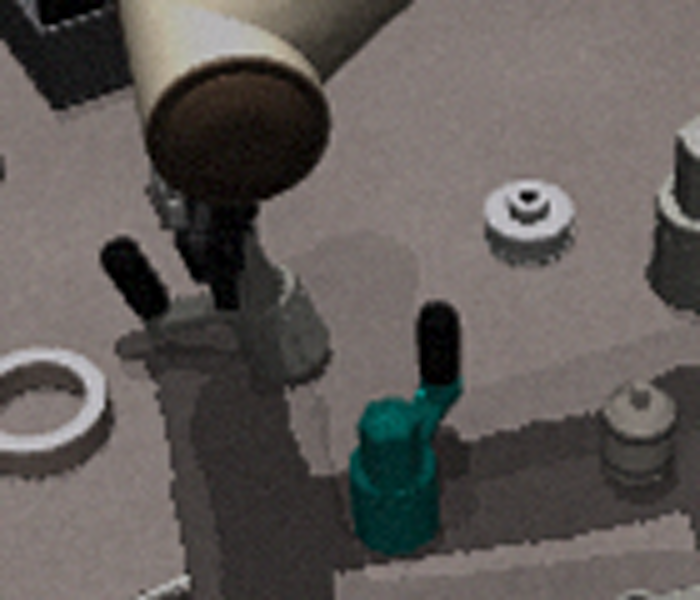

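```bash
cat > tilt.py <<'E'
from h import *
np.set_printoptions(precision=1,suppress=True)
def model(theta,tcp,yaw,d=7,pts=None):
    # crank coords rel boss -> world; pivot at boss + d z, grasp 8 above TCP
    th=np.radians(theta);y=np.radians(yaw)
    G=np.array(tcp)+[0,0,8]
    Ry=np.array([[np.cos(th),0,np.sin(th)],[0,1,0],[-np.sin(th),0,np.cos(th)]])
    Rz=np.array([[np.cos(y),-np.sin(y),0],[np.sin(y),np.cos(y),0],[0,0,1]])
    return [G+Rz@Ry@(np.array(p,float)-[0,0,d]) for p in pts]
def fit(tag,tcp,yaw,d=7,ths=range(-5,50,5)):
    c=np.load(f"pics/wrist{tag}.npy",allow_pickle=True).item()
    P=[(72,0,39),(85,0,39),(59,0,39),(59,0,-15),(18.5,0,19)]
    for t in ths: print(t,[np.round(proj("wrist",X,c),0).tolist() for X in model(t,tcp,yaw,d,P)])
E
python3 - <<'E'
from tilt import *
print("upright check, wrist3");fit(3,[545.3,-323.5,72.6],-37.3,ths=[0])
fit(4,[553.8,-329.8,72.8],-37.3,ths=[0,5,10,15]);fit(5,[569.8,-341.9,72.1],-37.25)
E
```

```text
upright check, wrist3
0 [[315.0, 107.0], [315.0, 64.0], [315.0, 151.0], [316.0, 138.0], [316.0, 249.0]]
0 [[316.0, 108.0], [316.0, 64.0], [315.0, 153.0], [316.0, 138.0], [316.0, 250.0]]
5 [[316.0, 101.0], [316.0, 60.0], [316.0, 142.0], [316.0, 142.0], [316.0, 246.0]]
10 [[316.0, 96.0], [316.0, 59.0], [316.0, 134.0], [316.0, 146.0], [316.0, 242.0]]
15 [[316.0, 93.0], [316.0, 60.0], [316.0, 129.0], [316.0, 151.0], [316.0, 239.0]]
-5 [[315.0, 118.0], [315.0, 71.0], [315.0, 165.0], [316.0, 136.0], [316.0, 254.0]]
0 [[315.0, 108.0], [315.0, 64.0], [315.0, 152.0], [316.0, 138.0], [316.0, 250.0]]
5 [[315.0, 100.0], [316.0, 60.0], [315.0, 142.0], [316.0, 142.0], [316.0, 246.0]]
10 [[316.0, 95.0], [316.0, 59.0], [316.0, 134.0], [316.0, 146.0], [316.0, 242.0]]
15 [[316.0, 93.0], [316.0, 60.0], [316.0, 128.0], [316.0, 151.0], [316.0, 239.0]]
20 [[316.0, 92.0], [316.0, 62.0], [316.0, 125.0], [316.0, 157.0], [316.0, 236.0]]
25 [[316.0, 93.0], [316.0, 66.0], [316.0, 123.0], [316.0, 162.0], [316.0, 233.0]]
30 [[316.0, 95.0], [316.0, 71.0], [316.0, 122.0], [316.0, 169.0], [316.0, 231.0]]
35 [[316.0, 98.0], [316.0, 77.0], [316.0, 123.0], [316.0, 175.0], [316.0, 230.0]]
40 [[316.0, 103.0], [316.0, 83.0], [316.0, 125.0], [316.0, 182.0], [316.0, 228.0]]
45 [[316.0, 108.0], [316.0, 90.0], [316.0, 127.0], [316.0, 189.0], [316.0, 227.0]]
```

Request:
drive_tool([
  [-1,[0.012,0,0.004],0],
  [-1,[0.012,0,0.004],0],
  [-1,[0.012,0,0.004],0],
  [-1,[0.008,0,0.002],0],
  [-1,[0,0,0],0],
])

```text
clock: 7.12
position: [581.9, -351.0, 68.7]
ee_rot: [0.948, -0.319, 0.002, 0.0]
contact_force: [-2.0, 4.8, 16.1]
gripper_width: 30.7
```

```bash
python3 look.py 6 wrist
python3 - <<'E'
import cv2
t=cv2.imread("pics/wrist6.png")
cv2.imwrite("pics/c8.png",cv2.resize(t[50:350,220:420],None,fx=2,fy=2,interpolation=cv2.INTER_CUBIC))
from tilt import *
s=read_state();fit(6,s["position"],-37.25,ths=range(20,45,5))
E
```

```text
t 7.12 pos [ 581.927 -351.044   68.685] yaw -37.22 zax [ 0.003 -0.002 -1.   ] F [-2.032  4.757 16.084] M [ 1.644  0.957 -0.053] w 30.7 J [-0.305  0.624 -0.051  0.001 -0.893  1.226]
20 [[316.0, 92.0], [316.0, 63.0], [316.0, 125.0], [316.0, 157.0], [316.0, 236.0]]
25 [[316.0, 93.0], [316.0, 66.0], [316.0, 123.0], [316.0, 163.0], [316.0, 233.0]]
30 [[316.0, 95.0], [316.0, 71.0], [316.0, 122.0], [316.0, 169.0], [316.0, 231.0]]
35 [[316.0, 99.0], [316.0, 77.0], [316.0, 123.0], [316.0, 175.0], [316.0, 229.0]]
40 [[316.0, 103.0], [316.0, 84.0], [316.0, 125.0], [316.0, 182.0], [316.0, 228.0]]
```

View pics/c8.png

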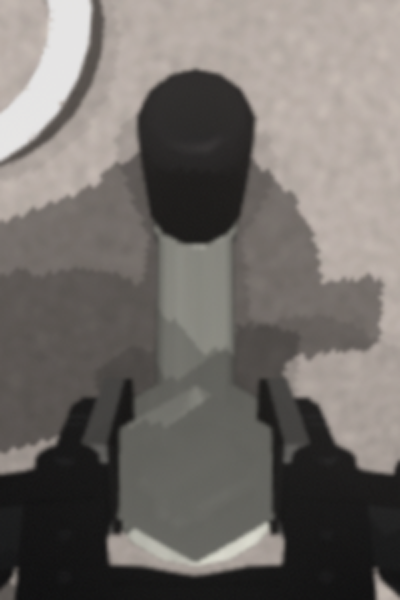

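Request:
drive_tool([
  [-1,[0,0,-0.05],0],
  [-1,[0,0,-0.12],0],
  [-1,[0,0,-0.16],0],
  [-1,[0,0,-0.16],0],
  [-1,[0,0,-0.15],0.089],
  [-1,[0,0,0],0.089],
  [-1,[0,0,0],0.089],
  [-1,[0,0,0],0.089],
  [-1,[0,0,0],0.089],
  [-1,[0,0,0],0.089],
  [-1,[0,0,0],0.089],
  [-1,[0,0,0],0.089],
  [-1,[0,0,0],0.089],
  [-1,[0,0,0],0.089],
  [-1,[0,0,0],0.089],
  [-1,[0,0,0],0.089],
  [-1,[0,0,0],0.089],
  [-1,[0,0,0],0.089],
])

```text
clock: 9.43
position: [579.5, -350.2, 253.7]
ee_rot: [0.004, 1.0, 0.002, -0.003]
contact_force: [0.5, 0.1, -5.1]
gripper_width: 30.8
```

```bash
python3 look.py 7
```

```text
t 9.43 pos [ 579.524 -350.242  253.733] yaw 179.55 zax [-0.005  0.003 -1.   ] F [ 0.538  0.129 -5.111] M [-0.053  0.017 -0.003] w 30.8 J [-0.306  0.471  0.175 -0.002 -1.28  -1.272]
```

Request:
drive_tool([
  [-1,[0,0.16,0],0],
  [-1,[0,0.16,0],0],
  [-1,[0,0.16,0],0],
  [-1,[0,0.16,0],0],
  [-1,[0,0.16,0],0],
  [-1,[0,0.16,0],0],
  [-1,[0,0,0],0],
  [-1,[0,0,0],0],
])

```text
clock: 10.42
position: [580.2, -62.8, 255.1]
ee_rot: [0.001, 1.0, -0.0, -0.002]
contact_force: [0.1, -0.4, -5.1]
gripper_width: 31.3
```

```bash
python3 look.py 8 wrist
```

```text
t 10.43 pos [580.156 -62.751 255.143] yaw 179.94 zax [-0.004 -0.    -1.   ] F [ 0.07  -0.406 -5.078] M [0.005 0.171 0.001] w 31.3 J [ 0.169  0.307 -0.074 -0.001 -1.193 -1.741]
```

View pics/wrist8.png

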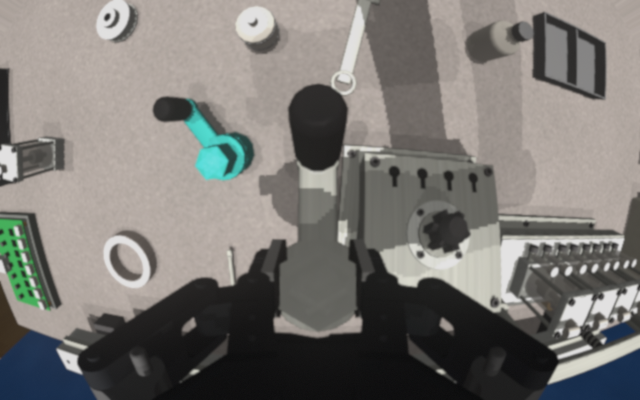

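Run:
```python
import cv2,numpy as np
t=cv2.imread("pics/wrist8.png")
c=cv2.resize(t[190:280,400:490],None,fx=7,fy=7,interpolation=cv2.INTER_CUBIC)[:600]
cv2.imwrite("pics/c9.png",np.clip(c.astype(float)*1.9,0,255).astype(np.uint8))
c=cv2.resize(t[130:330,320:520],None,fx=3,fy=3,interpolation=cv2.INTER_CUBIC)
cv2.imwrite("pics/c10.png",np.clip(c.astype(float)*1.5,0,255).astype(np.uint8))
```

```text
(no output)
```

View pics/c9.png

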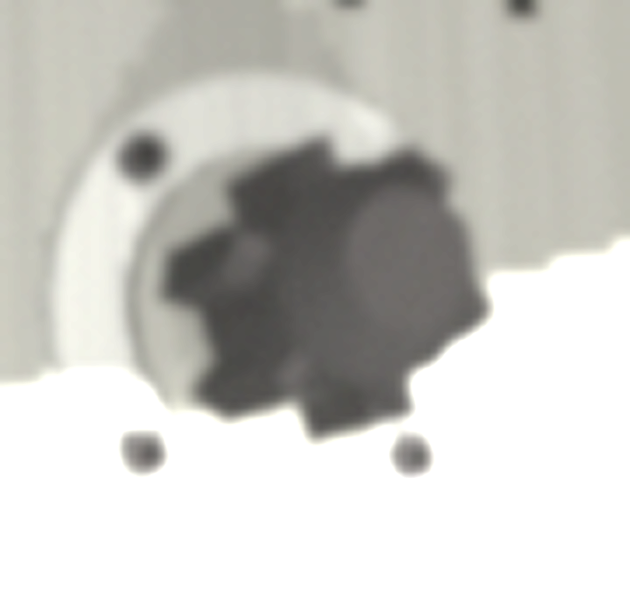

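View pics/c10.png

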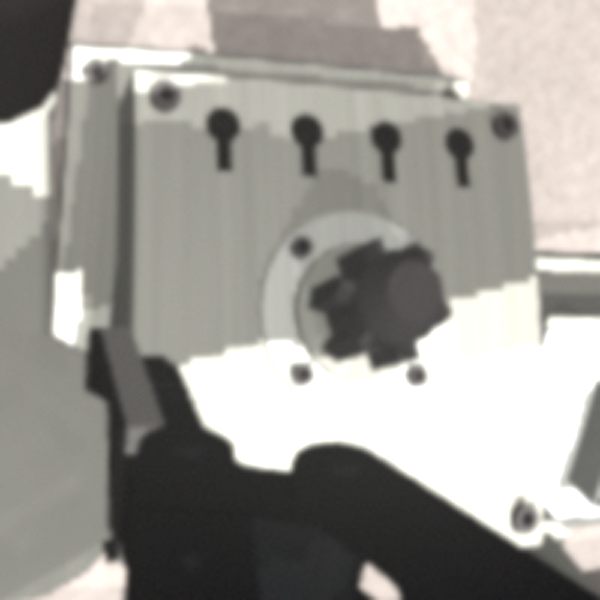

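Run:
```python
from h import *
np.set_printoptions(precision=1,suppress=True)
c=np.load("pics/wrist8.npy",allow_pickle=True).item()
W=lambda x,y:("wrist",400+x/7,190+y/7,c)
T=lambda x,y:("top",225+x/6,120+y/6)
S=lambda x,y:("scene",250+x/6,210+y/6)
X={}
for n,w,t,s in [("A",(143,157),(318,345),None),("B",(143,452),(325,258),None),("C",(412,455),(237,257),None),("nose",(405,255),(275,318),(450,145))]:
    X[n]=tri([W(*w),T(*t)]);print(n,X[n])
print("nose ws",tri([W(405,255),S(450,145)]),tri([W(405,255),S(450,145),T(275,318)]))
A,B,C=[X[k][0] for k in"ABC"];n=np.cross(B-A,C-B);print((A+C)/2,n/np.linalg.norm(n),np.linalg.norm(B-A),np.linalg.norm(C-B))
# A,C with known normal: scale search along wrist rays so that square & plane lean 30
```

```text
A (array([597.6,  36.4, 114.1]), [np.float64(2.009273449375464), np.float64(2.009273449375656)])
B (array([635.6,  33. , 132.4]), [np.float64(0.5934095520702916), np.float64(0.5934095520704206)])
C (array([637. ,  74.7, 133.1]), [np.float64(0.43832619388232924), np.float64(0.43832619388228106)])
nose (array([601.6,  55.8, 154.5]), [np.float64(2.625424418548643), np.float64(2.625424418548695)])
nose ws (array([600.6,  58.3, 151.8]), [np.float64(0.3570879991022725), np.float64(0.3570879991020038)]) (array([601.8,  57. , 151.9]), [np.float64(2.030253790159915), np.float64(1.336381024144805), np.float64(3.346343027886952)])
[617.3  55.5 123.6] [-0.4  0.   0.9] 42.28536945585395 41.7519074758769
```

```bash
cat > fits.py <<'E'
from h import *
from scipy.optimize import least_squares
np.set_printoptions(precision=1,suppress=True)
ez=np.array([-.5,0,np.sqrt(.75)]);ex=np.array([np.sqrt(.75),0,.5]);ey=np.array([0,1.,0])
def solve(cams,obs,h0=-3):
    # obs: (camkey, u,v,label, sigma)
    def pt(p,l):
        S=p[:3];h,a,w=p[3:6]
        exx=np.cos(w)*ex+np.sin(w)*ey; eyy=np.cos(w)*ey-np.sin(w)*ex
        return {"nose":S+38*ez,"A":S+h*ez-a*exx-a*eyy,"B":S+h*ez+a*exx-a*eyy,"C":S+h*ez+a*exx+a*eyy,"D":S+h*ez-a*exx+a*eyy}[l]
    def r(p):
        o=[]
        for k,u,v,l,s in obs:
            n="wrist" if k.startswith("w") else k
            q=proj(n,pt(p,l),cams[k]);o+=[(q[0]-u)/s,(q[1]-v)/s]
        return np.array(o+[(p[3]-h0)/3,p[5]/.03])
    s=least_squares(r,[617,56,120,-3,21,0]);return s.x,r(s.x),np.sqrt(np.diag(np.linalg.inv(s.jac.T@s.jac)))
E
python3 - <<'E'
from fits import *
cams={"w8":np.load("pics/wrist8.npy",allow_pickle=True).item(),"top":calibration("top"),"scene":calibration("scene")}
obs=[("w8",400+x/7,190+y/7,l,.7) for l,x,y in [("A",143,157),("B",143,452),("C",412,455),("nose",405,255)]]
obs+=[("top",225+x/6,120+y/6,l,1) for l,x,y in [("A",318,345),("B",325,258),("C",237,257),("nose",275,318)]]
obs+=[("scene",250+x/6,210+y/6,l,1.) for l,x,y in [("nose",450,145)]]
p,r,s=solve(cams,obs);print(p[:5],p[5],s);print(r);print("nose",p[:3]+38*ez)
E
```

```text
[618.8  57.2 120.5  -2.9  20.8] -0.04904215097551146 [0.8 0.9 1.9 1.5 0.3 0. ]
[-0.4 -0.1  0.4  0.   0.3 -0.3 -0.6  0.3  0.2 -1.5 -0.9 -0.2 -0.5 -0.6
 -0.9  1.5  0.2 -0.8  0.  -1.6]
nose [599.8  57.2 153.5]
```

```bash
cat > ov.py <<'E'
import cv2,sys
from fits import *
def overlay(tag,S,w,phi,box,k,out,gain=1.9):
    c=np.load(f"pics/wrist{tag}.npy",allow_pickle=True).item()
    im=cv2.imread(f"pics/wrist{tag}.png");x0,y0,x1,y1=box
    im=cv2.resize(im[y0:y1,x0:x1],None,fx=k,fy=k,interpolation=cv2.INTER_CUBIC);im=np.clip(im.astype(float)*gain,0,255).astype(np.uint8)
    cw,sw=np.cos(w),np.sin(w);Rz=np.array([[cw,-sw,0],[sw,cw,0],[0,0,1]])
    B=Rz@np.array([ex,ey,ez]).T
    def pr(q):
        u,v=proj("wrist",S+B@np.array(q,float),c);return int((u-x0)*k),int((v-y0)*k)
    for r,z,col in [(9,38,(0,0,255)),(14,33,(0,128,255)),(23,0,(0,255,0)),(23,-6,(255,255,0))]:
        cv2.polylines(im,[np.array([pr([r*np.cos(a),r*np.sin(a),z]) for a in np.linspace(0,6.28,40)])],True,col,1)
    for i in range(6):
        a=np.radians(phi+60*i);e=np.array([np.cos(a),np.sin(a),0]);f=np.array([-np.sin(a),np.cos(a),0])
        for s in(-3.5,3.5):
            P=[e*13.5+f*s,e*18.7+f*s,e*18.7+f*s+[0,0,21],e*14+f*s+[0,0,26]]
            for m,n in zip(P,P[1:]):cv2.line(im,pr(m),pr(n),(255,0,255) if i else (0,255,255),1)
    cv2.imwrite(out,im)
E
python3 - <<'E'
from ov import *
for phi in (0,-15,15,30):overlay(8,np.array([618.8,57.2,120.5]),-.049,phi,(410,195,475,260),6,f"pics/o{phi}.png")
a=[cv2.imread(f"pics/o{p}.png") for p in(-15,0,15,30)]
m=np.vstack([np.hstack(a[:2]),np.hstack(a[2:])]);cv2.imwrite("pics/om.png",cv2.resize(m,(600,600)))
E
```

```text
(no output)
```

View pics/om.png

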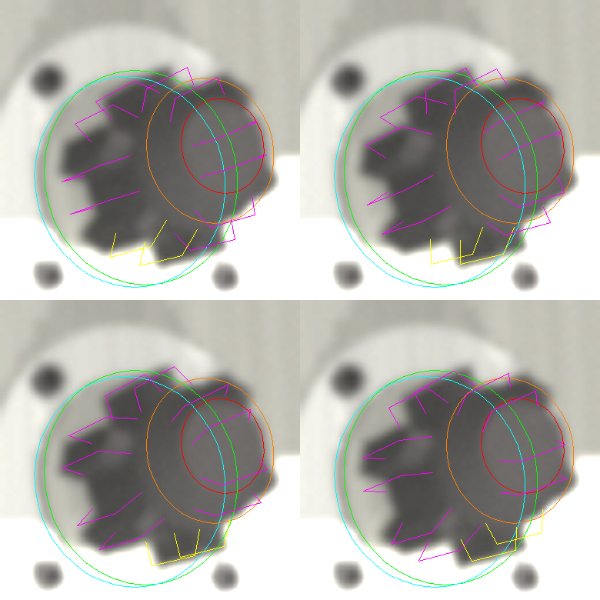

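Run:
```python
from ov import *
for phi in (8,12,16,20):overlay(8,np.array([618.8,57.2,120.5]),-.049,phi,(410,195,475,260),6,f"pics/o{phi}.png")
a=[cv2.imread(f"pics/o{p}.png") for p in(8,12,16,20)]
m=np.vstack([np.hstack(a[:2]),np.hstack(a[2:])]);cv2.imwrite("pics/om2.png",cv2.resize(m,(600,600)))
```

```text
(no output)
```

View pics/om2.png

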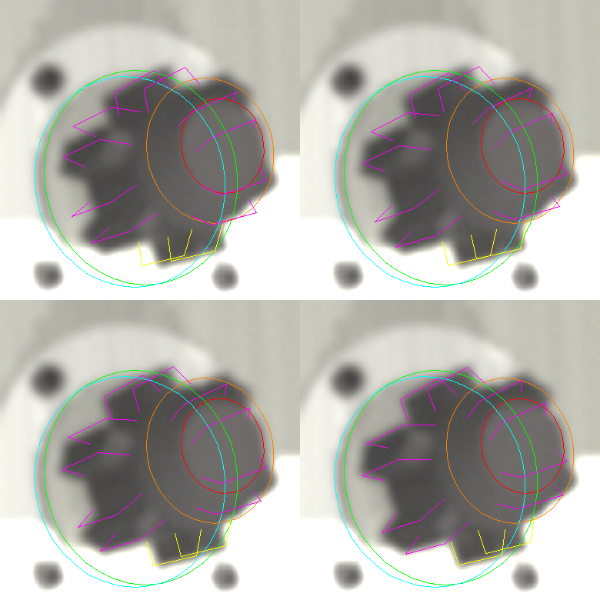

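Request:
drive_tool([
  [-1,[0,0,0],0.024],
  [-1,[0.038,0.135,0],0],
  [-1,[0.038,0.135,0],0],
  [-1,[0.037,0.136,0],0],
  [-1,[0,0,0.06],0],
  [-1,[0,0,0.03],0],
  [-1,[0,0,0],0],
  [-1,[0,0,0],0],
])

```text
clock: 11.48
position: [553.8, 59.7, 230.2]
ee_rot: [0.025, 1.0, -0.0, 0.0]
contact_force: [0.2, -0.9, -4.6]
gripper_width: 31.3
```

```bash
python3 look.py 9 wrist,scene,top
python3 - <<'E'
import cv2
t=cv2.imread("pics/scene9.png")
cv2.imwrite("pics/c11.png",cv2.resize(t[170:290,240:400],None,fx=5,fy=5,interpolation=cv2.INTER_CUBIC))
E
```

```text
t 11.47 pos [553.781  59.725 230.161] yaw 177.11 zax [ 0.001 -0.    -1.   ] F [ 0.203 -0.946 -4.639] M [-0.035  0.065  0.021] w 31.3 J [ 0.399  0.278 -0.181  0.    -1.111 -2.02 ]
```

View pics/wrist9.png

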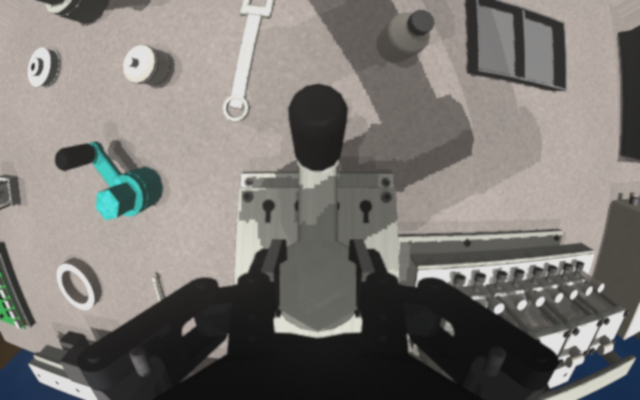

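View pics/c11.png

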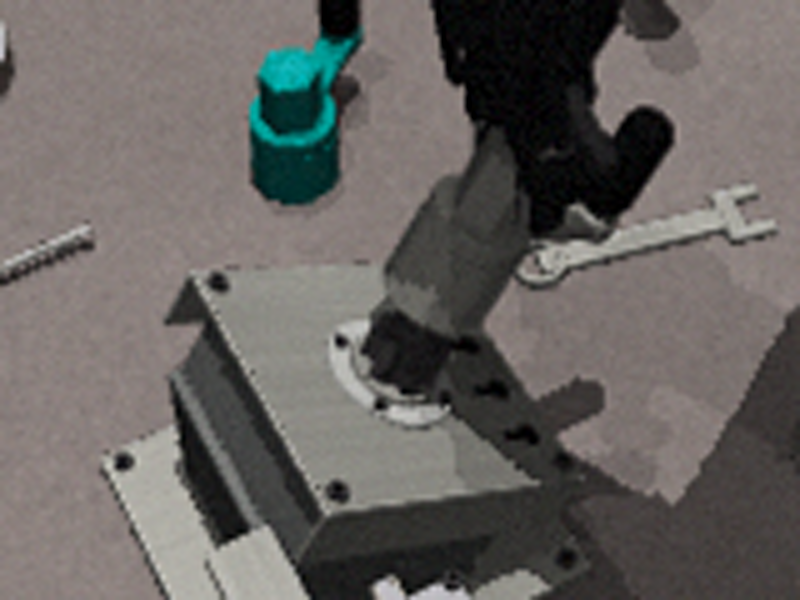

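Request:
drive_tool([
  [-1,[-0.007,0,0.017],0],
  [-1,[-0.008,0.001,0.017],0],
  [-1,[-0.008,0,0.017],0],
  [-1,[0,0,0],0],
])

```text
clock: 12.12
position: [559.9, 60.4, 213.5]
ee_rot: [0.025, 1.0, -0.0, -0.001]
contact_force: [0.6, -0.2, -5.6]
gripper_width: 31.0
```

```bash
python3 look.py 10 scene
python3 - <<'E'
import cv2
t=cv2.imread("pics/scene10.png")
cv2.imwrite("pics/c12.png",cv2.resize(t[180:270,280:380],None,fx=6,fy=6,interpolation=cv2.INTER_CUBIC))
E
```

```text
t 12.12 pos [559.948  60.399 213.538] yaw 177.18 zax [-0.002 -0.001 -1.   ] F [ 0.56  -0.239 -5.568] M [0.007 0.076 0.013] w 31.0 J [ 0.395  0.304 -0.189 -0.    -1.08  -2.015]
```

View pics/c12.png

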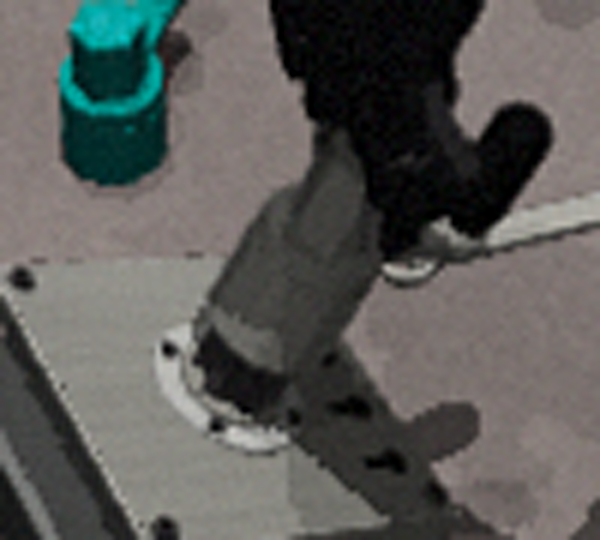

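Request:
drive_tool([
  [-1,[-0.009,0.001,0.016],0],
  [-1,[-0.009,0,0.016],0],
  [-1,[0,0,0],0],
])

```text
clock: 12.55
position: [563.6, 59.8, 205.6]
ee_rot: [0.025, 1.0, -0.001, -0.002]
contact_force: [-8.2, -1.3, 3.9]
gripper_width: 31.3
```

```bash
python3 look.py 11
```

```text
t 12.55 pos [563.638  59.795 205.554] yaw 177.18 zax [-0.005 -0.002 -1.   ] F [-8.186 -1.264  3.918] M [-0.298  2.678  0.011] w 31.3 J [ 0.391  0.318 -0.189 -0.    -1.069 -2.011]
```

Request:
drive_tool([
  [-0.17,[0,0,0],0],
  [-0.17,[0,0,0],0],
  [-0.17,[0,0,0],0],
])

```text
clock: 12.92
position: [566.3, 60.8, 205.8]
ee_rot: [0.024, 1.0, 0.0, 0.001]
contact_force: [-2.4, -0.2, 3.9]
gripper_width: 35.1
```

```bash
python3 look.py 12 wrist,scene
python3 - <<'E'
import cv2
t=cv2.imread("pics/scene12.png")
cv2.imwrite("pics/c13.png",cv2.resize(t[180:270,280:380],None,fx=6,fy=6,interpolation=cv2.INTER_CUBIC))
E
```

```text
t 12.93 pos [566.299  60.786 205.77 ] yaw 177.21 zax [ 0.002  0.    -1.   ] F [-2.397 -0.172  3.945] M [ 0.182  0.815 -0.075] w 35.1 J [ 0.392  0.319 -0.188  0.001 -1.062 -2.011]
```

View pics/c13.png

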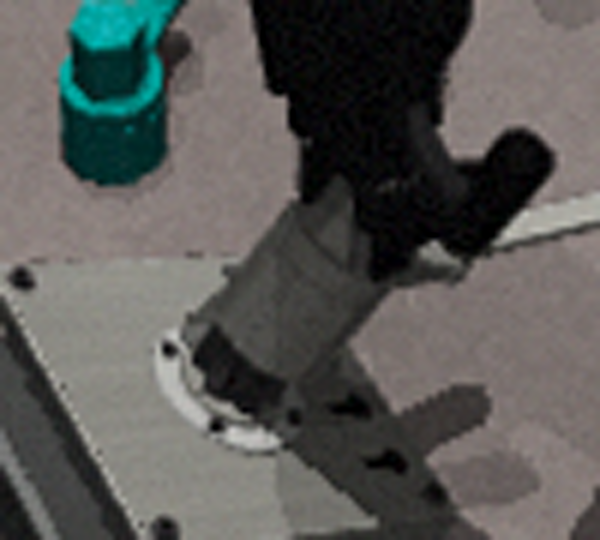

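View pics/wrist12.png

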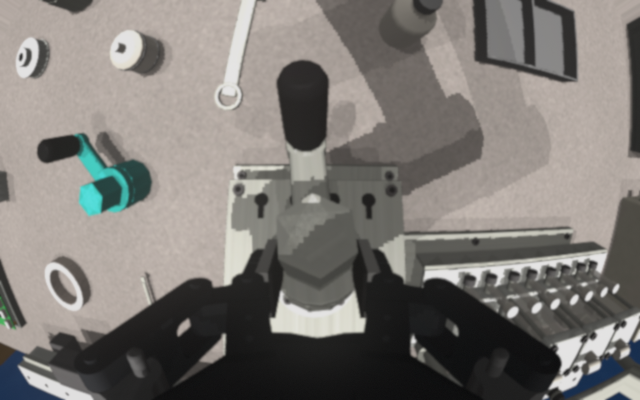

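Request:
drive_tool([
  [-0.17,[0.025,0,-0.005],0],
  [-0.17,[0,0,0],-0.068],
  [-0.17,[0,0,0],-0.068],
  [-0.17,[0,0,0],0],
])

```text
clock: 13.52
position: [558.2, 61.0, 206.2]
ee_rot: [-0.11, 0.994, 0.0, 0.0]
contact_force: [0.7, 0.1, 0.3]
gripper_width: 35.7
```

```bash
python3 look.py 13 wrist,scene
python3 - <<'E'
import cv2
t=cv2.imread("pics/scene13.png")
cv2.imwrite("pics/c14.png",cv2.resize(t[180:270,280:380],None,fx=6,fy=6,interpolation=cv2.INTER_CUBIC))
t=cv2.imread("pics/wrist13.png")
cv2.imwrite("pics/c15.png",cv2.resize(t[50:350,180:450],None,fx=2,fy=2,interpolation=cv2.INTER_CUBIC))
E
```

```text
t 13.53 pos [558.168  60.95  206.186] yaw -167.32 zax [ 0.001  0.    -1.   ] F [0.732 0.086 0.334] M [-0.023  0.009 -0.005] w 35.7 J [ 0.397  0.306 -0.205  0.    -1.059 -1.747]
```

View pics/c14.png

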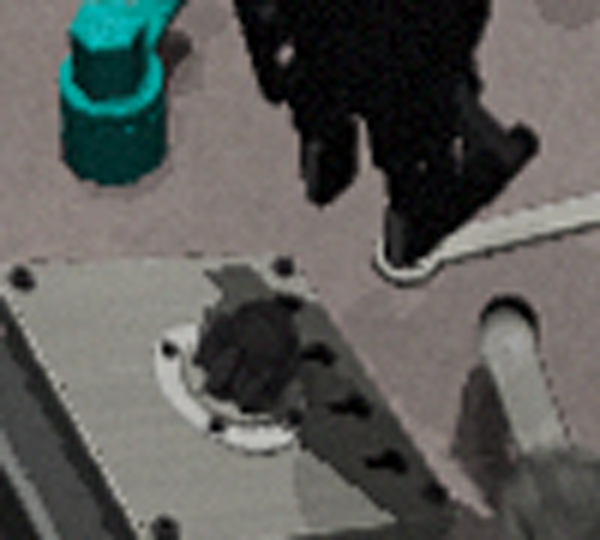

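View pics/c15.png

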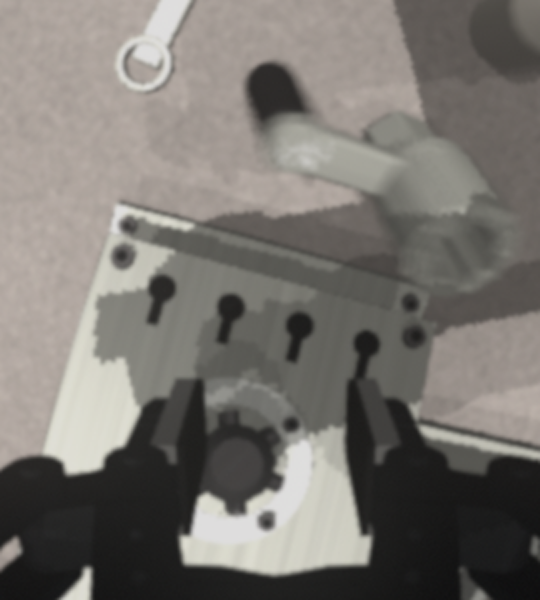

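The crank slipped off the nose when I opened the jaws and dropped toward the robot. I'll let it come to rest, then look again.

Request:
drive_tool([
  [1,[0.04,0,-0.15],0],
  [1,[0.04,0,-0.1],0],
  [1,[0,0,0],0],
  [1,[0,0,0],0],
  [1,[0,0,0],0],
])

```text
clock: 14.25
position: [534.3, 55.5, 279.9]
ee_rot: [-0.111, 0.994, -0.0, -0.001]
contact_force: [0.0, -0.1, -0.4]
gripper_width: 85.2
```

```bash
python3 look.py 14 wrist,scene,top
```

```text
t 14.25 pos [534.337  55.501 279.936] yaw -167.27 zax [-0.002 -0.001 -1.   ] F [ 0.023 -0.081 -0.369] M [-0.002 -0.019  0.057] w 85.2 J [ 0.405  0.211 -0.144 -0.    -1.219 -1.754]
```

View pics/wrist14.png

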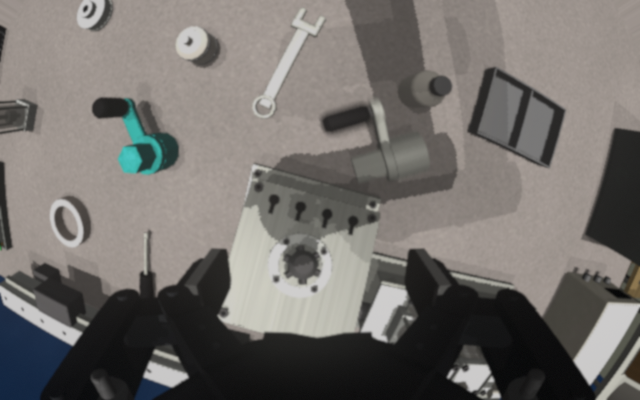

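View pics/scene14.png

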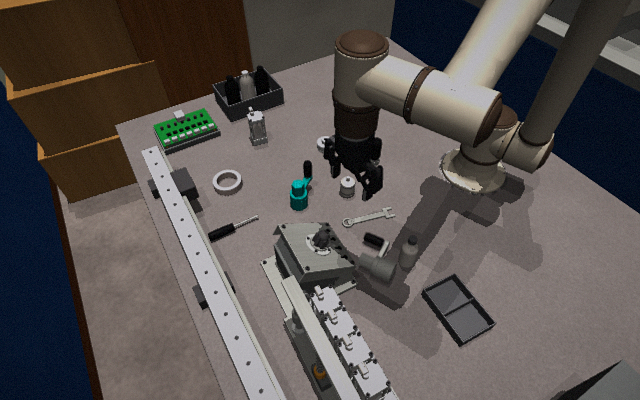

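View pics/top14.png

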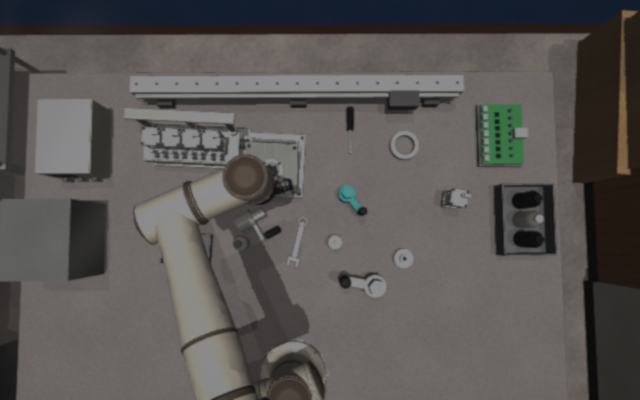

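The crank now lies on its side between the stand and the oil bottle: hub (405,155), boss (370,165), handle (345,118). It looks as though it touched nothing else. I'll take a fresh close look.

```bash
python3 look.py 15 wrist,scene
python3 - <<'E'
import cv2,numpy as np
t=cv2.imread("pics/wrist15.png")
cv2.imwrite("pics/c16.png",np.clip(1.7*cv2.resize(t[60:210,290:490],None,fx=4,fy=4,interpolation=cv2.INTER_CUBIC).astype(float),0,255).astype(np.uint8))
t=cv2.imread("pics/scene15.png")
cv2.imwrite("pics/c17.png",np.clip(1.7*cv2.resize(t[210:300,330:450],None,fx=6,fy=6,interpolation=cv2.INTER_CUBIC).astype(float),0,255).astype(np.uint8))
E
```

```text
t 14.4 pos [534.574  55.545 280.343] yaw -167.25 zax [-0.002 -0.001 -1.   ] F [ 0.245 -0.196  0.487] M [-0.018  0.006  0.004] w 85.2 J [ 0.405  0.21  -0.143 -0.    -1.219 -1.754]
```

View pics/c16.png

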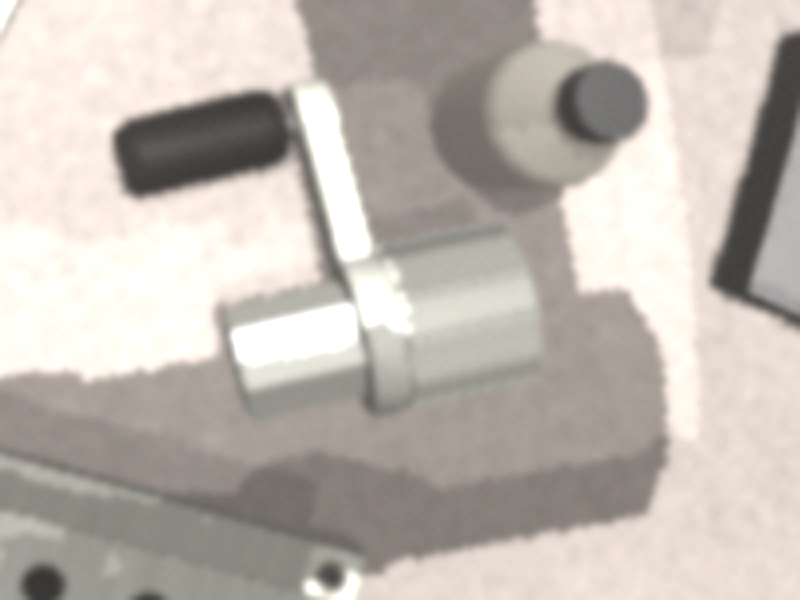

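View pics/c17.png

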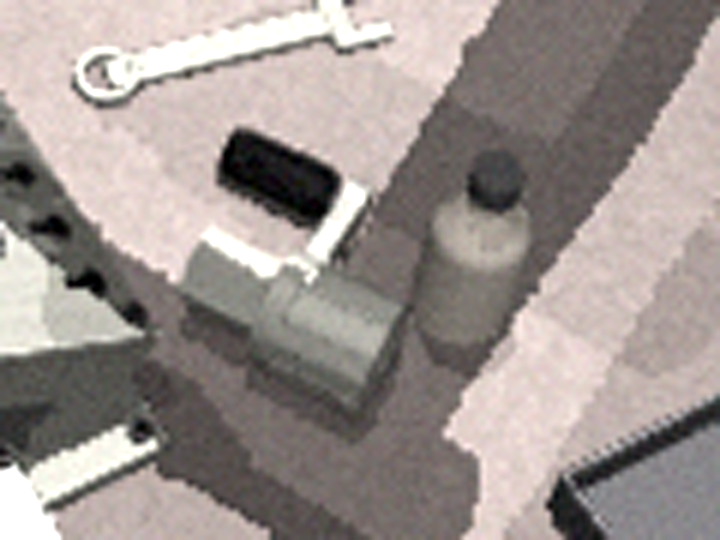

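Run:
```python
from h import *
np.set_printoptions(precision=1,suppress=True)
c=np.load("pics/wrist15.npy",allow_pickle=True).item()
P=lambda x,y,z:atz("wrist",290+x/4,60+y/4,z,c)
bt=P(240,358,26);mo=P(524,305,26);cap=P(372,335,26);h=P(203,142,13)
d=(bt-mo)[:2];print(bt,mo,cap,h,np.linalg.norm(d),np.degrees(np.arctan2(d[1],d[0])))
hb,ha=P(285,125,13),P(120,160,13);e=(ha-hb)[:2];print(hb,ha,np.linalg.norm(e),np.degrees(np.arctan2(e[1],e[0])))
d=(cap-mo)[:2];print(np.linalg.norm(d))
print("oil",atz("wrist",290+545/4,60+115/4,60,c))
# from upper edge silhouettes
for q in[(232,302),(252,415),(345,262),(372,410),(505,228),(540,368)]:print(q,P(*q,26))
```

```text
[499.2  88.4  26. ] [459.7 174.1  26. ] [482.  127.5  26. ] [435.1  62.4  13. ] 94.33239735122949 -65.26895585275432
[423.3  86.6  13. ] [446.8  38.1  13. ] 53.87861822997028 -64.0763275594622
51.65328260980886
oil [404.2 154.6  60. ]
(232, 302) [482.7  81.8  26. ]
(252, 415) [515.9  96.5  26. ]
(345, 262) [461.8 113.4  26. ]
(372, 410) [505.3 133.7  26. ]
(505, 228) [437.5 161.4  26. ]
(540, 368) [478.  185.1  26. ]
```

Request:
drive_tool([
  [0.1,[0,0,0],-0.089],
  [0.1,[0,0,0],-0.089],
  [0.1,[0,0,0],-0.089],
  [0.1,[0,0,0],-0.089],
  [0.1,[0,0,0],-0.089],
  [0.1,[0,0,0],-0.089],
  [0.1,[0,0,0],-0.089],
  [0.1,[0,0,0],-0.089],
  [0.1,[0,0,0],-0.089],
  [0.1,[0,0,0],-0.091],
  [0.1,[-0.095,0.03,0],0],
  [0.1,[-0.095,0.03,0.1],0],
  [0.1,[0,0,0.19],0],
  [0.1,[0,0,0.17],0],
  [0.1,[0,0,0],0],
  [0.1,[0,0,0],0],
])

```text
clock: 16.5
position: [495.8, 100.2, 145.1]
ee_rot: [0.843, -0.537, 0.001, -0.001]
contact_force: [-0.1, -0.1, 1.2]
gripper_width: 47.1
```

```bash
python3 look.py 16 wrist
```

```text
t 16.5 pos [495.811 100.15  145.095] yaw -64.98 zax [ 0.003  0.001 -1.   ] F [-0.142 -0.134  1.184] M [ 0.018 -0.047 -0.03 ] w 47.1 J [ 0.521  0.28  -0.42   0.001 -0.868 -0.085]
```

View pics/wrist16.png

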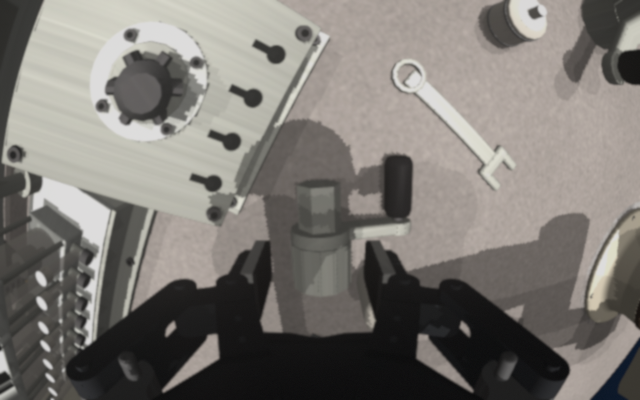

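Run:
```python
from h import *
np.set_printoptions(precision=1,suppress=True)
c=np.load("pics/wrist16.npy",allow_pickle=True).item()
P=lambda x,y,z:atz("wrist",x,y,z,c)
bt=P(319,185,26);ca=P(321,234,40);hu=P(322,270,26);print(bt,ca,hu)
d=(bt-hu)[:2];print(np.degrees(np.arctan2(d[1],d[0])),bt-12*np.array([.423,-.906,0]))
import cv2
t=cv2.imread("pics/wrist16.png");cv2.imwrite("pics/c18.png",cv2.resize(t[160:310,260:420],None,fx=4,fy=4,interpolation=cv2.INTER_CUBIC))
from ov import *
for phi in (14,18,22,26):overlay(16,np.array([618.8,57.2,120.5]),-.049,phi,(85,15,215,145),3,f"pics/p{phi}.png",1.2)
a=[cv2.imread(f"pics/p{p}.png") for p in(14,18,22,26)]
cv2.imwrite("pics/om3.png",cv2.resize(np.vstack([np.hstack(a[:2]),np.hstack(a[2:])]),(600,600)))
```

```text
[500.3  87.8  26. ] [482.7 121.5  40. ] [464.2 158.2  26. ]
-62.85300557500693 [495.2  98.7  26. ]
```

View pics/c18.png

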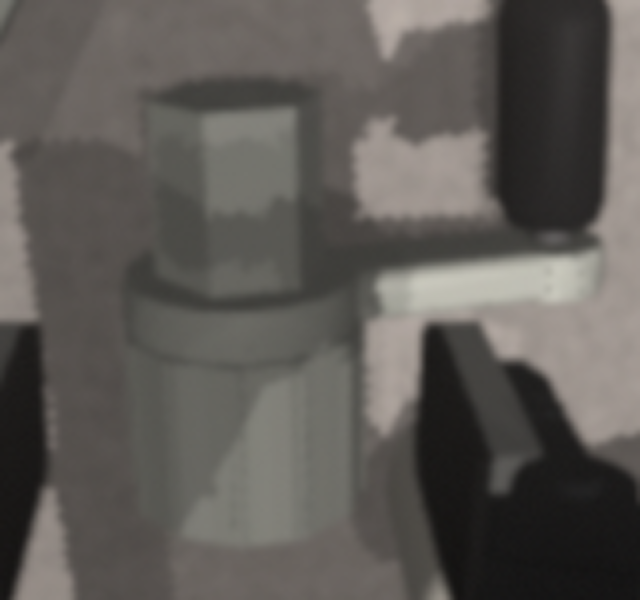

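View pics/om3.png

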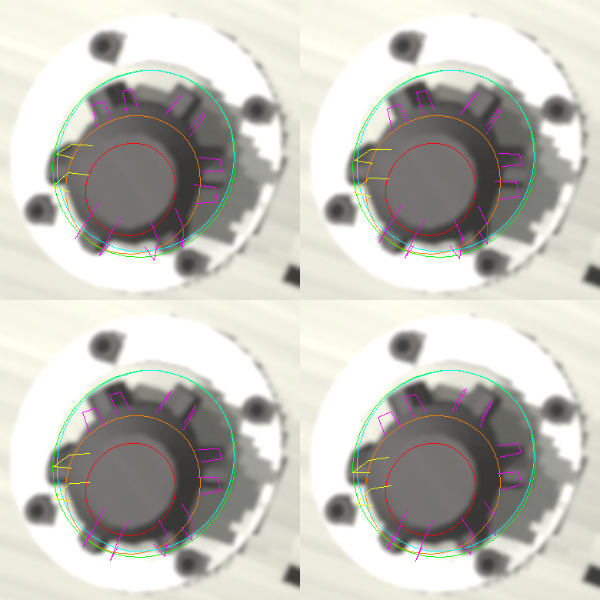

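```bash
cat > refit.py <<'E'
from fits import *
cams={"w8":np.load("pics/wrist8.npy",allow_pickle=True).item(),"w16":np.load("pics/wrist16.npy",allow_pickle=True).item(),"top":calibration("top"),"scene":calibration("scene")}
obs=[("w8",400+x/7,190+y/7,l,.7) for l,x,y in [("A",143,157),("B",143,452),("C",412,455),("nose",405,255)]]
k=3*600/780
obs+=[("w16",85+x/k,15+y/k,l,.7) for l,x,y in [("A",258,108),("B",103,45),("C",40,208),("D",188,263),("nose",130,183)]]
obs+=[("top",225+x/6,120+y/6,l,1.5) for l,x,y in [("A",318,345),("B",325,258),("C",237,257),("nose",275,318)]]
obs+=[("scene",250+x/6,210+y/6,l,1.5) for l,x,y in [("nose",450,145)]]
p,r,s=solve(cams,obs);
if __name__=="__main__":
    print(p[:5],p[5],s);print(r)
    from ov import *
    for phi in (4,8,12,16):overlay(16,p[:3],-.049,phi,(85,15,215,145),3,f"pics/p{phi}.png",1.2)
    a=[cv2.imread(f"pics/p{p}.png") for p in(4,8,12,16)]
    cv2.imwrite("pics/om4.png",cv2.resize(np.vstack([np.hstack(a[:2]),np.hstack(a[2:])]),(600,600)))
E
python3 refit.py
```

```text
[616.4  55.3 125.6  -4.8  20.7] -0.048690492791216275 [0.6 0.2 1.1 1.2 0.2 0. ]
[-1.2 -0.5 -0.4  0.2  0.  -0.2  0.5 -0.6 -1.3  1.   0.5  1.2 -1.1  1.5
  0.1  0.4  0.7 -2.8  0.5 -0.8 -0.2  0.1  0.  -0.2 -0.3  1.4  0.4 -2.
 -0.6 -1.6]
```

View pics/om4.png

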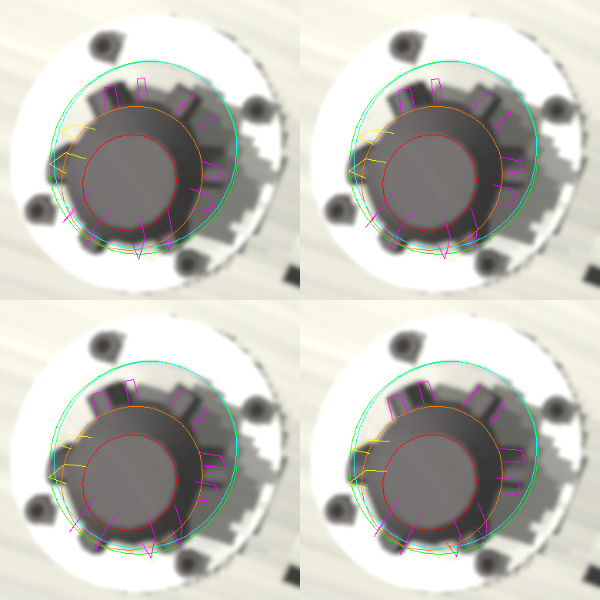

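Request:
drive_tool([
  [0.1,[0.004,0.004,0.14],0],
  [0.1,[0,0,0.14],0],
  [0.1,[0,0,0.1],0],
  [0.1,[0,0,0.03],0],
  [0.1,[0,0,0],0],
  [0.1,[0,0,0],0],
])

```text
clock: 17.3
position: [495.0, 98.7, 22.0]
ee_rot: [0.843, -0.537, 0.001, -0.002]
contact_force: [0.1, 0.7, -1.2]
gripper_width: 47.1
```

```bash
python3 look.py 17 wrist
```

```text
t 17.3 pos [494.953  98.684  22.014] yaw -65.0 zax [ 0.003  0.002 -1.   ] F [ 0.11   0.698 -1.235] M [ 0.025 -0.005  0.02 ] w 47.1 J [ 0.519  0.464 -0.545  0.    -0.558 -0.083]
```

View pics/wrist17.png

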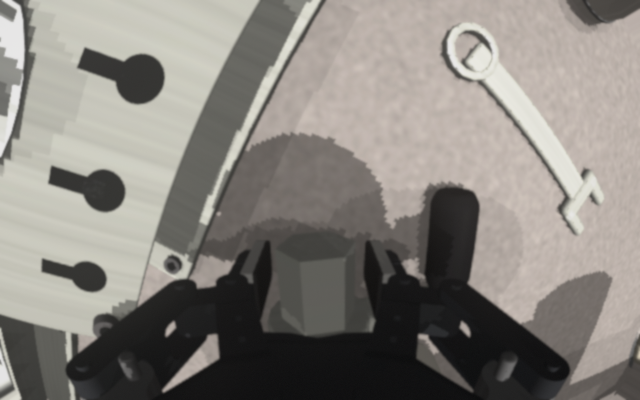

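Request:
drive_tool([
  [-1,[0,0,0],0],
  [-1,[0,0,0],0],
  [-1,[0,0,0],0],
  [-1,[0,0,-0.03],0],
  [-1,[0,0,-0.05],0],
  [-1,[0,0,-0.05],0],
  [-1,[0,0,-0.07],0],
  [-1,[0,0,-0.1],0],
  [-1,[0,0,0],0],
])

```text
clock: 18.48
position: [495.0, 98.7, 112.7]
ee_rot: [0.843, -0.537, 0.002, -0.003]
contact_force: [0.2, 0.1, -6.0]
gripper_width: 33.6
```

```bash
python3 look.py 18 wrist,scene;python3 - <<'E'
import cv2
t=cv2.imread("pics/scene18.png")
cv2.imwrite("pics/c19.png",cv2.resize(t[160:300,300:460],None,fx=5,fy=4,interpolation=cv2.INTER_CUBIC))
E
```

```text
t 18.48 pos [495.027  98.732 112.673] yaw -65.01 zax [ 0.005  0.003 -1.   ] F [ 0.187  0.144 -5.991] M [-0.138 -0.149  0.004] w 33.6 J [ 0.519  0.32  -0.462  0.    -0.782 -0.083]
```

View pics/wrist18.png

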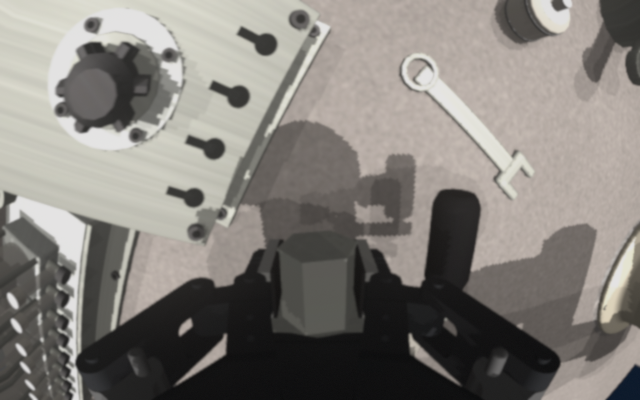

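View pics/c19.png

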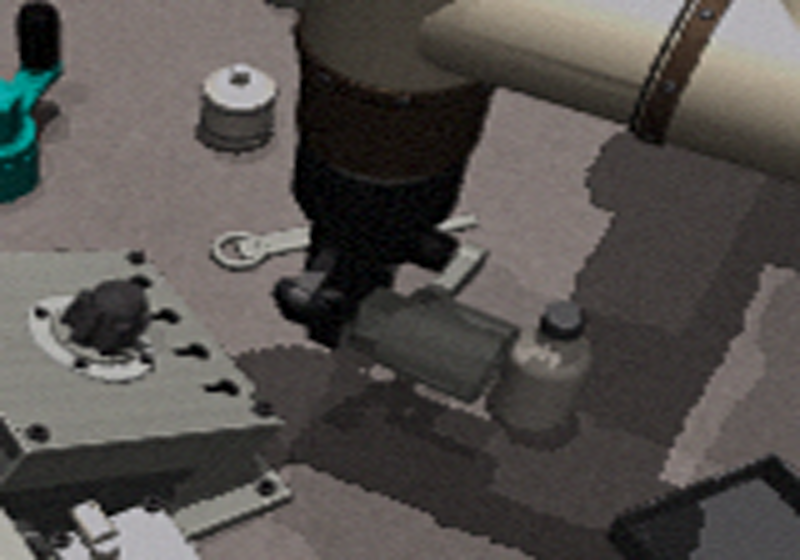

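Request:
drive_tool([
  [-1,[0,0,-0.12],0],
  [-1,[0,0,-0.14],0],
  [-1,[0,0,-0.1],0.086],
  [-1,[0,0,0],0.086],
  [-1,[0,0,0],0.086],
  [-1,[0,0,0],0.086],
  [-1,[0,0,0],0.086],
  [-1,[0,0,0],0.086],
  [-1,[0,0,0],0.086],
  [-1,[0,0,0],0.086],
  [-1,[0,0,0],0.086],
  [-1,[0,0,0],0.086],
  [-1,[0,0,0],0.086],
  [-1,[0,0,0],0.084],
  [-1,[0.036,-0.073,0.06],0],
  [-1,[0.036,-0.073,0.12],0],
  [-1,[0,0,0.1],0],
  [-1,[0,0,0],0],
])

```text
clock: 20.82
position: [466.5, 54.0, 130.8]
ee_rot: [0.027, 1.0, -0.002, -0.005]
contact_force: [-0.4, -0.4, -5.3]
gripper_width: 33.8
```

```bash
python3 look.py 19 wrist,scene;python3 - <<'E'
import cv2
t=cv2.imread("pics/scene19.png")
cv2.imwrite("pics/c20.png",cv2.resize(t[160:300,260:420],None,fx=5,fy=4,interpolation=cv2.INTER_CUBIC))
E
```

```text
t 20.82 pos [466.506  53.962 130.765] yaw 176.88 zax [-0.01  -0.004 -1.   ] F [-0.379 -0.407 -5.31 ] M [-0.049  0.155 -0.042] w 33.8 J [ 0.462  0.249 -0.511 -0.001 -0.822 -2.086]
```

View pics/wrist19.png

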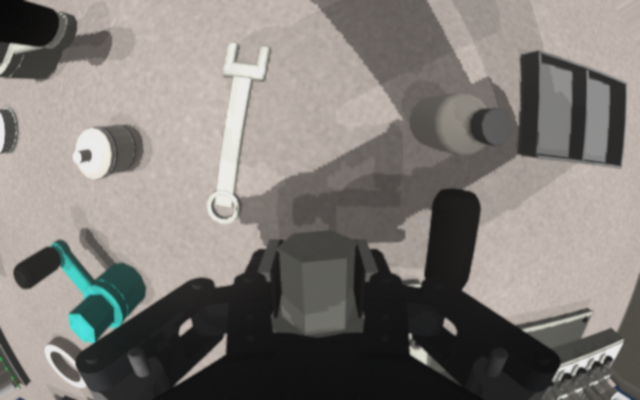

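View pics/c20.png

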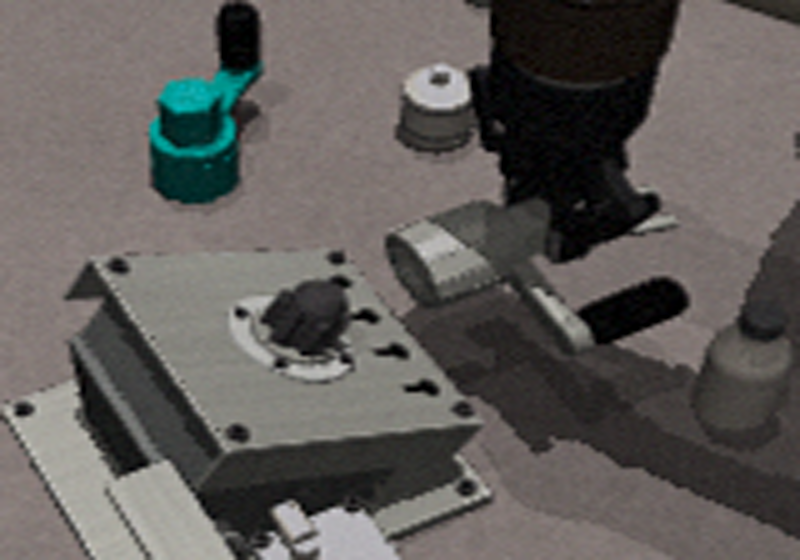

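Request:
drive_tool([
  [-1,[-0.033,0.004,0.06],0],
  [-1,[0,0,0.03],0],
  [-1,[0,0,0.02],0],
  [-1,[0,0,0],0],
])

```text
clock: 21.42
position: [479.8, 56.3, 102.3]
ee_rot: [0.026, 1.0, 0.0, 0.0]
contact_force: [-4.4, -0.3, 2.9]
gripper_width: 33.9
```

```bash
python3 look.py 20
```

```text
t 21.43 pos [479.778  56.279 102.343] yaw 176.99 zax [ 0.001  0.    -1.   ] F [-4.422 -0.327  2.943] M [ 0.061  0.941 -0.023] w 33.9 J [ 0.454  0.305 -0.521  0.    -0.743 -2.078]
```

Run:
```python
from h import *
from scipy.spatial.transform import Rotation as Ro
np.set_printoptions(precision=0,suppress=True)
def pts(tcp,yaw,lean,clk,P,d=7):
    # tool frame: X=tool x horiz, Y=tool y horiz, Z up. crank z at lean from vertical toward X.
    y=np.radians(yaw);X=np.array([np.cos(y),np.sin(y),0]);Y=np.array([np.sin(y),-np.cos(y),0]);Z=np.array([0,0,1.])
    l=np.radians(lean);cz=np.sin(l)*X+np.cos(l)*Z; down=np.cos(l)*X-np.sin(l)*Z
    c=np.radians(clk); cx=np.cos(c)*Y+np.sin(c)*down; cy=np.cross(cz,cx)
    G=np.array(tcp)+[0,0,8]
    return [G+a*cx+b*cy+(s-d)*cz for a,b,s in P]
P=[(72,0,39),(72,0,-15),(59,0,12),(85,0,12)]
for tag,tcp,yaw in [(17,[495,98.7,22],-65),(18,[495,98.7,112.7],-65),(19,[466.5,54,130.8],176.9)]:
    c=np.load(f"pics/wrist{tag}.npy",allow_pickle=True).item()
    for clk in (0,10,20,30):print(tag,clk,[np.array(proj("wrist",q,c)) for q in pts(tcp,yaw,90,clk,P)])
```

```text
17 0 [array([475., 208.]), array([456., 307.]), array([442., 263.]), array([488., 260.])]
17 10 [array([462., 200.]), array([446., 295.]), array([433., 254.]), array([474., 248.])]
17 20 [array([447., 194.]), array([434., 284.]), array([423., 246.]), array([457., 238.])]
17 30 [array([430., 189.]), array([420., 276.]), array([410., 239.]), array([439., 230.])]
18 0 [array([476., 208.]), array([456., 308.]), array([442., 263.]), array([489., 260.])]
18 10 [array([462., 201.]), array([446., 295.]), array([434., 254.]), array([474., 248.])]
18 20 [array([447., 194.]), array([434., 285.]), array([423., 246.]), array([457., 238.])]
18 30 [array([431., 189.]), array([420., 276.]), array([410., 239.]), array([440., 230.])]
19 0 [array([477., 205.]), array([458., 306.]), array([445., 260.]), array([491., 257.])]
19 10 [array([464., 198.]), array([448., 293.]), array([436., 252.]), array([476., 246.])]
19 20 [array([449., 192.]), array([436., 283.]), array([425., 244.]), array([459., 237.])]
19 30 [array([432., 187.]), array([422., 274.]), array([412., 238.]), array([441., 229.])]
```

Request:
drive_tool([
  [-1,[0.02,0.017,-0.08],0],
  [-1,[0,0,-0.08],0],
  [-1,[-0.03,0,0],0],
  [-1,[-0.05,0,0],0],
  [-1,[-0.03,0,0],0],
  [-1,[0,0,0],0],
])

```text
clock: 22.18
position: [507.5, 59.5, 148.1]
ee_rot: [0.027, 1.0, -0.0, -0.001]
contact_force: [-0.0, 0.6, -5.4]
gripper_width: 34.1
```

```bash
python3 look.py 21 scene,top;python3 - <<'E'
import cv2
t=cv2.imread("pics/scene21.png")
cv2.imwrite("pics/c21.png",cv2.resize(t[180:280,280:400],None,fx=6,fy=6,interpolation=cv2.INTER_CUBIC))
E
```

```text
t 22.18 pos [507.491  59.546 148.063] yaw 176.89 zax [-0.002 -0.001 -1.   ] F [-0.022  0.579 -5.374] M [-0.056  0.304  0.017] w 34.1 J [ 0.435  0.287 -0.4   -0.    -0.885 -2.06 ]
```

View pics/c21.png

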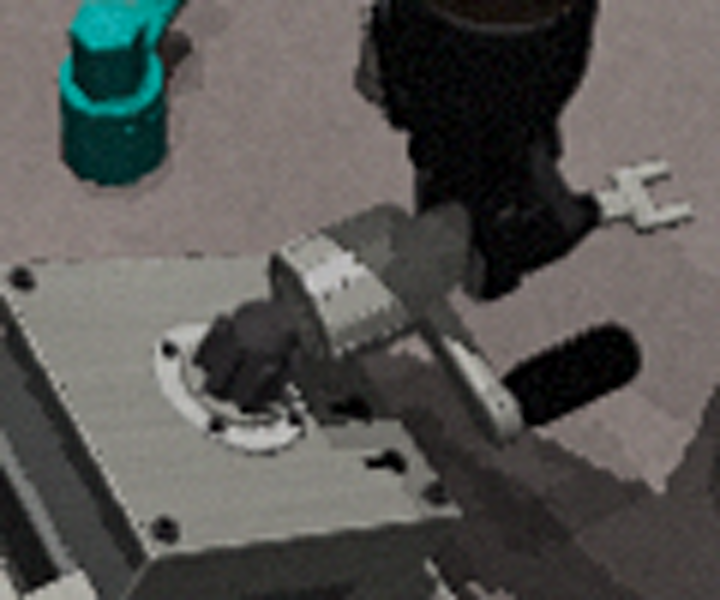

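Request:
drive_tool([
  [-1,[-0.017,0.006,-0.009],0],
  [-1,[-0.007,0,-0.023],0],
  [-1,[-0.007,0,-0.023],0],
  [-1,[-0.01,0,-0.021],0],
  [-1,[-0.01,0,-0.021],0],
  [-1,[0,0,0],0],
])

```text
clock: 23.02
position: [522.8, 60.8, 179.2]
ee_rot: [0.027, 1.0, 0.0, 0.001]
contact_force: [-3.8, 0.5, -6.2]
gripper_width: 32.8
```

```bash
python3 look.py 22 wrist,scene;python3 - <<'E'
import cv2
t=cv2.imread("pics/scene22.png")
cv2.imwrite("pics/c22.png",cv2.resize(t[170:270,280:400],None,fx=6,fy=6,interpolation=cv2.INTER_CUBIC))
E
```

```text
t 23.02 pos [522.777  60.789 179.167] yaw 176.95 zax [ 0.001  0.    -1.   ] F [-3.767  0.45  -6.225] M [ 0.069  1.35  -0.007] w 32.8 J [ 0.424  0.275 -0.326  0.    -0.969 -2.049]
```

View pics/c22.png

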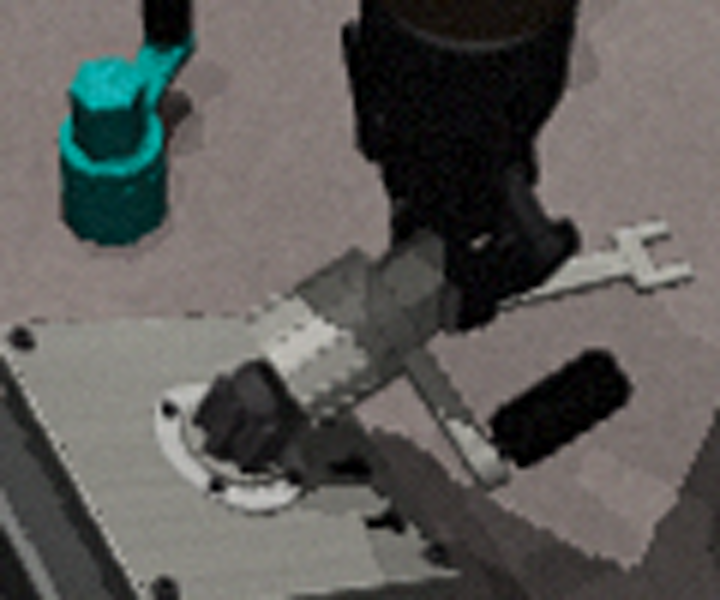

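Request:
drive_tool([
  [-1,[-0.014,0,-0.019],0],
  [-1,[-0.014,0,-0.019],0],
  [-1,[-0.017,0,-0.016],0],
  [-1,[-0.017,0,-0.016],0],
  [-1,[-0.02,0,-0.013],0],
  [-1,[-0.02,0,-0.013],0],
  [-1,[-0.022,0,-0.01],0],
  [-1,[-0.022,0,-0.01],0],
  [-1,[0,0,0],0],
])

```text
clock: 24.25
position: [565.9, 58.3, 212.8]
ee_rot: [0.027, 1.0, -0.0, -0.001]
contact_force: [-4.6, 1.6, -8.4]
gripper_width: 31.4
```

```bash
python3 look.py 23 wrist,scene;python3 - <<'E'
import cv2
t=cv2.imread("pics/scene23.png")
cv2.imwrite("pics/c23.png",cv2.resize(t[170:270,280:400],None,fx=6,fy=6,interpolation=cv2.INTER_CUBIC))
E
```

```text
t 24.25 pos [565.939  58.333 212.763] yaw 176.92 zax [-0.002 -0.    -1.   ] F [-4.596  1.626 -8.416] M [0.409 1.731 0.013] w 31.4 J [ 0.387  0.314 -0.176 -0.    -1.083 -2.011]
```

View pics/c23.png

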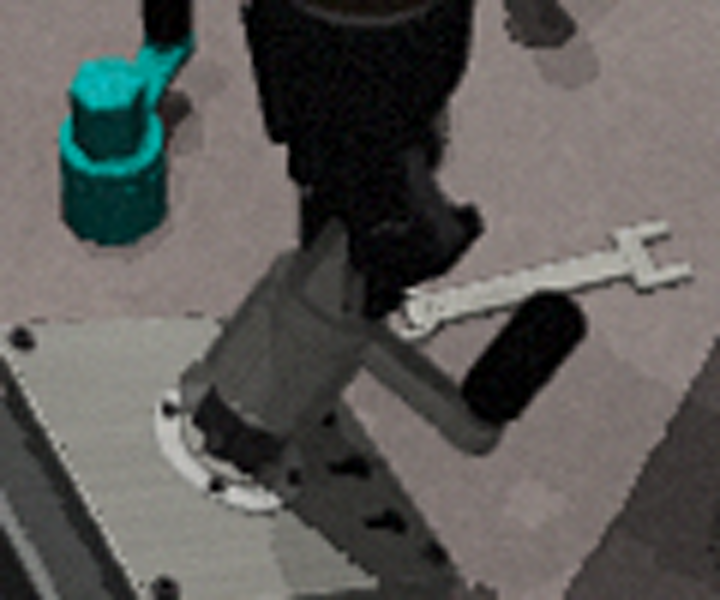

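View pics/wrist23.png

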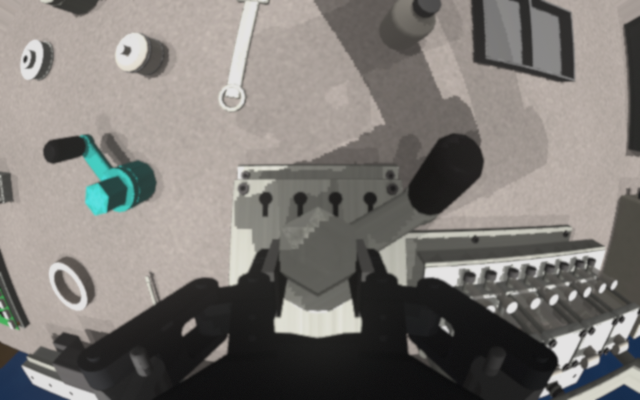

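Request:
drive_tool([
  [-1,[-0.008,0,0.014],0],
  [-1,[-0.004,0,0.006],-0.04],
  [-1,[0,0,0],-0.04],
  [-1,[0,0,0],0],
])

```text
clock: 24.85
position: [568.4, 55.2, 210.5]
ee_rot: [-0.053, 0.999, -0.003, -0.001]
contact_force: [-11.2, -4.0, 4.9]
gripper_width: 31.1
```

```bash
python3 look.py 24 wrist,scene
```

```text
t 24.85 pos [568.393  55.22  210.507] yaw -173.87 zax [-0.002 -0.006 -1.   ] F [-11.18   -4.001   4.939] M [-2.018  3.562 -0.315] w 31.1 J [ 0.383  0.32  -0.176  0.005 -1.08  -1.849]
```

View pics/wrist24.png

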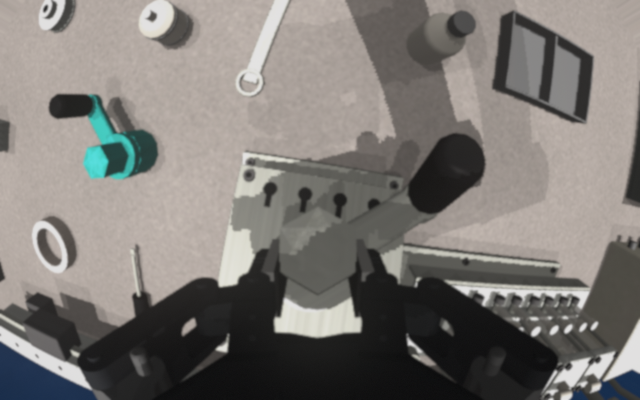

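Request:
drive_tool([
  [-1,[0,0.01,0.003],-0.04],
  [-1,[0,0.01,0.003],-0.04],
  [-1,[0,0.005,0.003],0],
  [-1,[0,0,0],0],
])

```text
clock: 25.45
position: [567.8, 54.3, 210.4]
ee_rot: [-0.131, 0.991, -0.01, -0.003]
contact_force: [-7.4, -28.5, 12.1]
gripper_width: 31.2
```

```bash
python3 look.py 25 wrist,scene,top;python3 - <<'E'
import cv2
t=cv2.imread("pics/scene25.png")
cv2.imwrite("pics/c25.png",cv2.resize(t[170:270,280:400],None,fx=6,fy=6,interpolation=cv2.INTER_CUBIC))
E
```

```text
t 25.45 pos [567.826  54.317 210.398] yaw -164.93 zax [-0.002 -0.02  -1.   ] F [ -7.396 -28.483  12.135] M [-10.388   1.988  -1.223] w 31.2 J [ 0.389  0.32  -0.182  0.02  -1.079 -1.706]
```

View pics/c25.png

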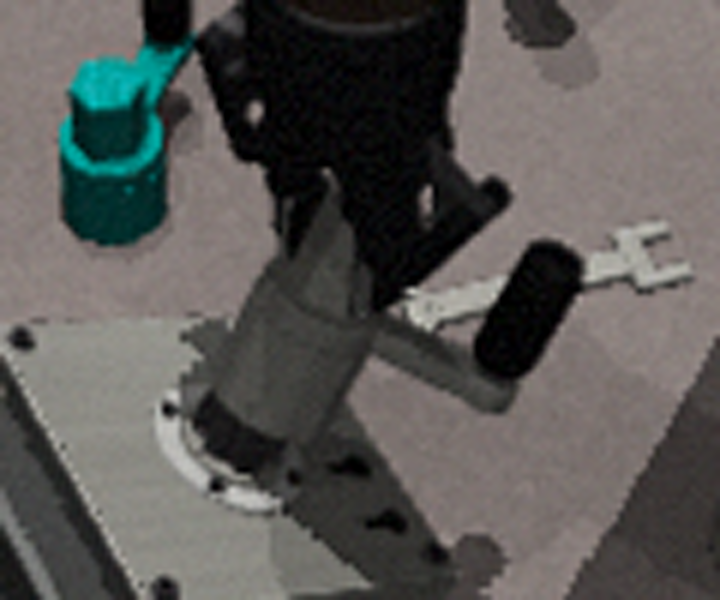

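View pics/wrist25.png

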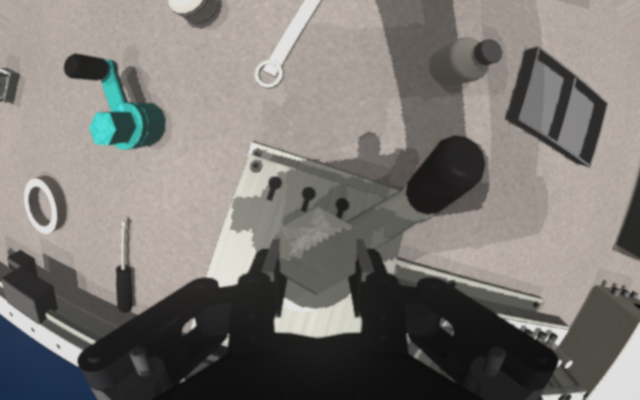

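Request:
drive_tool([
  [-1,[0,-0.012,0],0.04],
  [-1,[0,-0.013,0],0.04],
  [-1,[0.02,0,-0.03],0.04],
  [-1,[0.04,0,-0.07],0.04],
  [-1,[0.06,0,-0.1],0],
  [-1,[0.062,-0.163,0],0],
  [-1,[0.062,-0.163,0],0],
  [-1,[0.062,-0.163,0.05],0],
  [-1,[0,0,0.18],0],
  [-1,[0,0,0.2],0],
  [-1,[0,0,0.16],0],
  [-1,[0,0,0.04],0],
  [-1,[0,0,0],0],
])

```text
clock: 27.22
position: [473.8, -85.2, 77.3]
ee_rot: [0.026, 1.0, -0.0, 0.003]
contact_force: [1.3, 0.5, -5.5]
gripper_width: 30.9
```

```bash
python3 look.py 26 wrist,scene;python3 - <<'E'
import cv2
t=cv2.imread("pics/scene26.png")
cv2.imwrite("pics/c26.png",cv2.resize(t[120:260,280:440],None,fx=5,fy=4,interpolation=cv2.INTER_CUBIC))
E
```

```text
t 27.23 pos [473.799 -85.239  77.252] yaw 177.05 zax [ 0.006 -0.001 -1.   ] F [ 1.328  0.451 -5.484] M [-0.012 -0.053  0.009] w 30.9 J [ 0.161  0.34  -0.556  0.003 -0.669 -1.786]
```

View pics/wrist26.png

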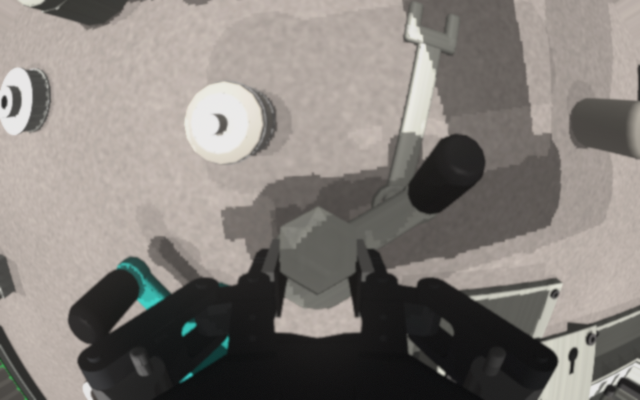

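View pics/c26.png

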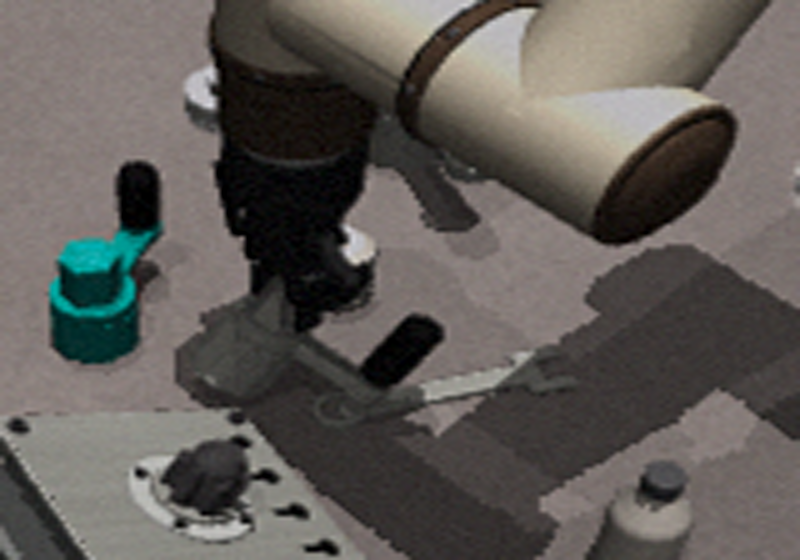

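Request:
drive_tool([
  [-1,[0,0,0.024],0],
  [-1,[-0.012,0,0.0],0],
  [-1,[-0.024,0,-0.002],0],
  [-1,[-0.024,0,0],0],
  [-1,[-0.024,0,0.001],0],
  [-1,[-0.024,0,0.003],0],
  [-1,[-0.024,0,0.004],0],
  [-1,[-0.018,0,0.006],0],
  [-1,[0,0,0.004],0],
  [-1,[0,0,0],0],
])

```text
clock: 28.58
position: [519.0, -87.7, 68.8]
ee_rot: [0.025, 1.0, -0.001, 0.004]
contact_force: [-3.6, 0.9, 17.5]
gripper_width: 30.5
```

```bash
python3 look.py 27 wrist,scene;python3 - <<'E'
import cv2
t=cv2.imread("pics/scene27.png")
cv2.imwrite("pics/c27.png",cv2.resize(t[120:260,260:420],None,fx=5,fy=4,interpolation=cv2.INTER_CUBIC))
E
```

```text
t 28.57 pos [518.957 -87.75   68.794] yaw 177.13 zax [ 0.008 -0.001 -1.   ] F [-3.599  0.916 17.535] M [0.239 1.865 0.042] w 30.5 J [ 0.142  0.414 -0.458  0.004 -0.692 -1.766]
```

View pics/wrist27.png

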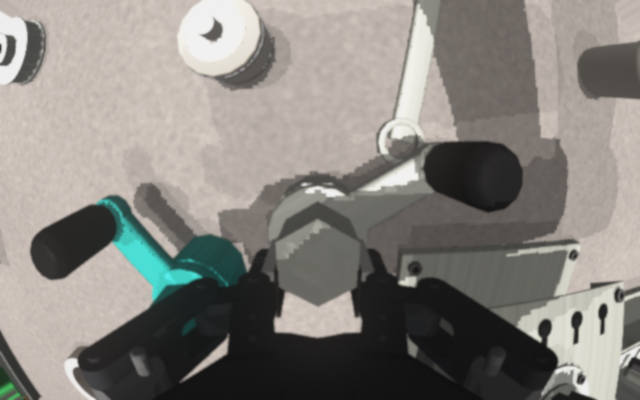

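View pics/c27.png

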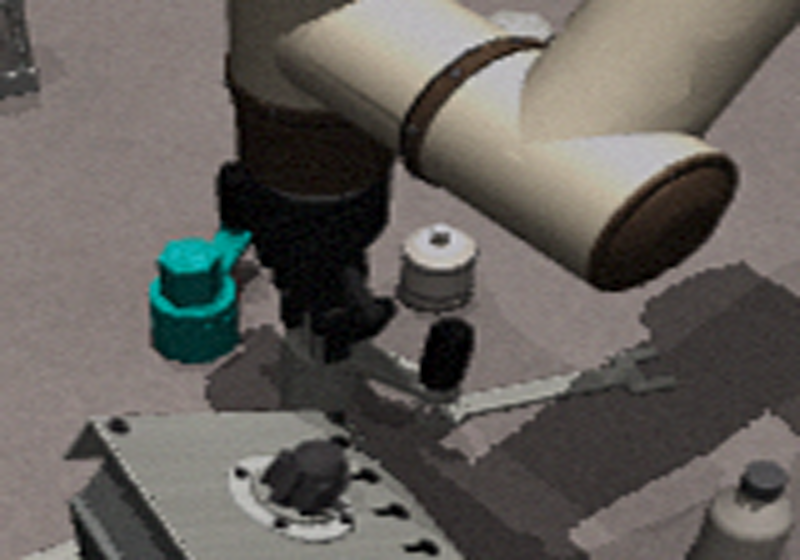

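Request:
drive_tool([
  [0.15,[0,0,-0.004],0],
  [0.15,[0,0,0],0],
  [0.15,[0,0,0],0],
  [0.15,[0,0,-0.12],0],
  [0.15,[0,0,-0.2],0],
  [0.15,[0,0,-0.2],0],
  [0.15,[-0.087,0.166,-0.05],-0.08],
  [0.15,[-0.087,0.166,-0.03],-0.08],
  [0.15,[-0.05,0.166,0],0],
  [0.15,[0,0,0],0],
])

```text
clock: 29.92
position: [566.6, 68.1, 244.2]
ee_rot: [-0.135, 0.991, 0.0, -0.0]
contact_force: [-0.6, -0.2, -0.1]
gripper_width: 49.3
```

```bash
python3 look.py 28 wrist,scene
```

```text
t 29.93 pos [566.573  68.121 244.22 ] yaw -164.46 zax [-0.  0. -1.] F [-0.582 -0.203 -0.076] M [-0.103  0.036 -0.043] w 49.3 J [ 0.403  0.291 -0.126 -0.    -1.154 -1.703]
```

View pics/wrist28.png

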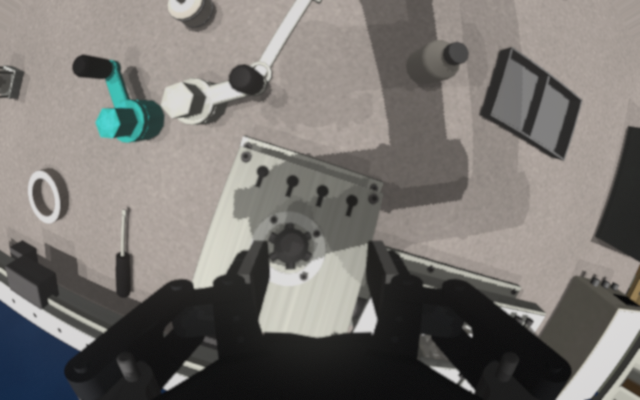

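View pics/scene28.png

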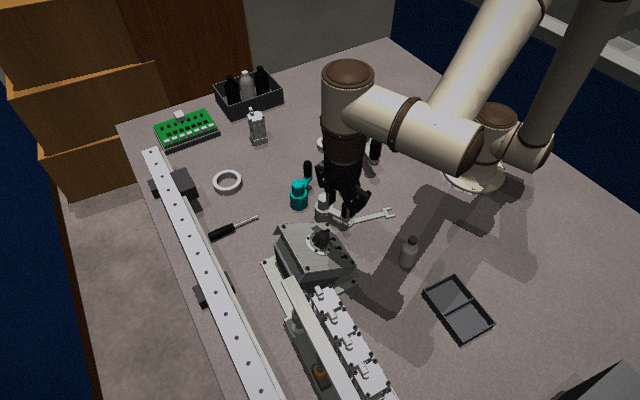

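Run:
```python
from ov import *
t=cv2.imread("pics/wrist28.png")
cv2.imwrite("pics/c28.png",np.clip(1.8*cv2.resize(t[205:290,250:335],None,fx=7,fy=7,interpolation=cv2.INTER_CUBIC).astype(float),0,255).astype(np.uint8))
overlay(28,np.array([617.8,56.5,122.5]),-.049,16,(250,205,335,290),7,"pics/o28.png",1.8)
```

```text
(no output)
```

View pics/c28.png

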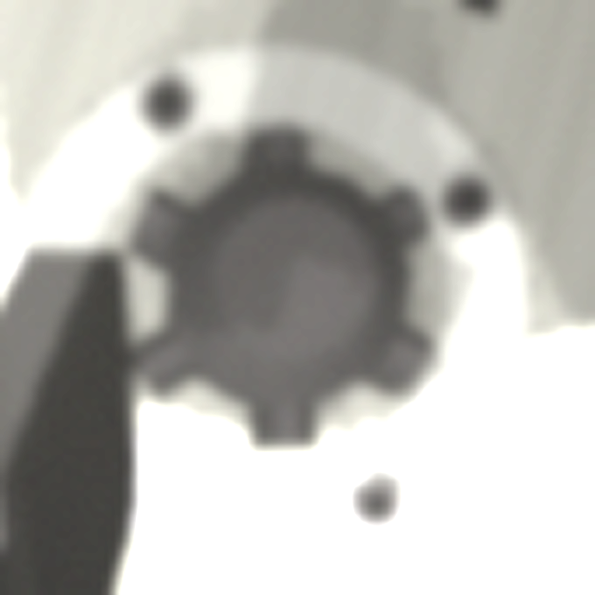

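View pics/o28.png

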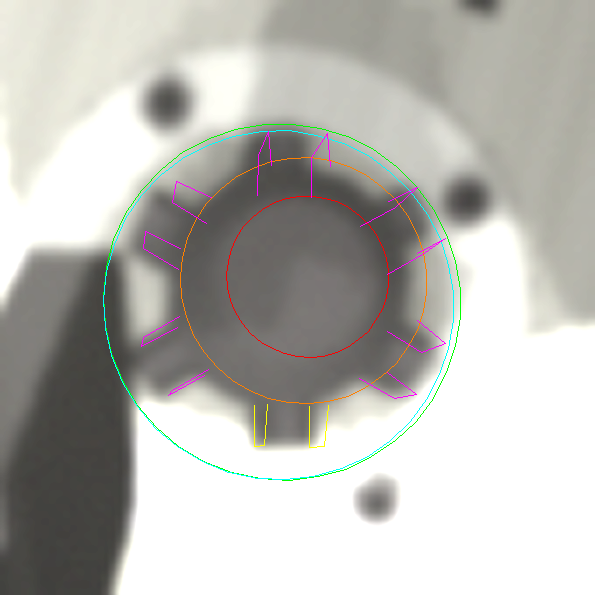

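Request:
drive_tool([
  [0.15,[-0.056,-0.036,0],0],
  [0.15,[-0.056,-0.036,0],0],
  [0.15,[0,0,0.16],0],
  [0.15,[0,0,0.14],0],
  [0.15,[0,0,0.05],0],
  [0.15,[0,0,0],0],
])

```text
clock: 30.78
position: [604.4, 52.1, 139.4]
ee_rot: [-0.133, 0.991, -0.0, -0.001]
contact_force: [0.1, 0.7, 0.9]
gripper_width: 49.4
```

```bash
python3 look.py 29 wrist
```

```text
t 30.77 pos [604.359  52.123 139.424] yaw -164.76 zax [-0.001 -0.001 -1.   ] F [0.143 0.698 0.922] M [ 0.04  -0.027 -0.052] w 49.4 J [ 0.353  0.443 -0.177  0.001 -0.952 -1.658]
```

View pics/wrist29.png

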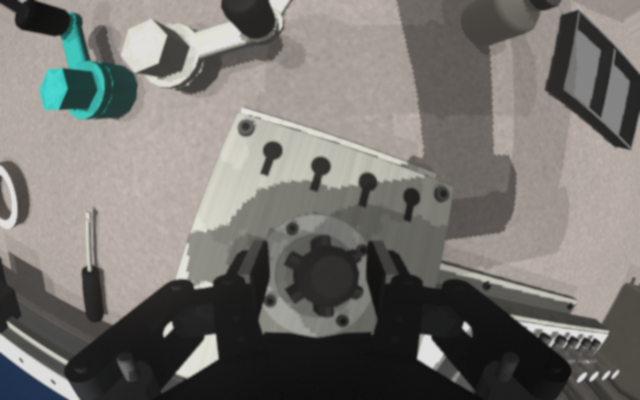

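Request:
drive_tool([
  [0.15,[0,0.014,0],0],
  [-1,[0,0,0],0],
  [-1,[0,0,0],0],
  [-1,[0,0,0],0],
  [-1,[0,0,0],0],
])

```text
clock: 31.45
position: [604.9, 55.4, 142.9]
ee_rot: [-0.134, 0.991, -0.002, 0.002]
contact_force: [1.4, -7.7, 5.2]
gripper_width: 33.2
```

```bash
python3 look.py 30 wrist
```

```text
t 31.45 pos [604.909  55.356 142.9  ] yaw -164.61 zax [ 0.005 -0.003 -1.   ] F [ 1.432 -7.651  5.244] M [-2.368 -0.338  0.172] w 33.2 J [ 0.36   0.438 -0.177  0.005 -0.953 -1.665]
```

View pics/wrist30.png

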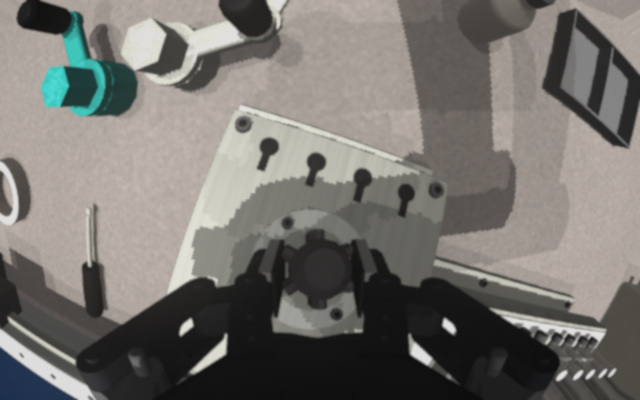

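Request:
drive_tool([
  [-1,[0,0,0],0.045],
  [-1,[0,0,0],0.045],
  [-1,[0,0,0],0.045],
  [-1,[0,0,0],0.037],
  [-1,[0,0,0],0],
  [0.15,[0,0,0],0],
  [0.15,[0,0,0],0],
  [0.15,[0,0,-0.15],0],
  [0.15,[0.06,-0.06,-0.15],0],
  [0.15,[0,0,0],0],
])

```text
clock: 32.75
position: [585.1, 40.6, 234.8]
ee_rot: [0.038, 0.999, 0.001, 0.005]
contact_force: [0.9, 1.1, -0.6]
gripper_width: 49.3
```

```bash
python3 look.py 31 wrist
python3 - <<'E'
from ov import *
from h import *
S=np.array([617.8,56.0,122.5]);c=np.load("pics/wrist31.npy",allow_pickle=True).item()
u,v=[int(a) for a in proj("wrist",S+15*ez,c)];print(u,v)
overlay(31,S,-.049,0,(u-42,v-42,u+42,v+42),7,"pics/o31.png",1.6)
E
```

```text
t 32.75 pos [585.113  40.637 234.819] yaw 175.59 zax [ 0.009  0.002 -1.   ] F [ 0.899  1.069 -0.61 ] M [-0.007 -0.002 -0.007] w 49.3 J [ 0.346  0.32  -0.108  0.001 -1.133 -1.994]
339 232
```

View pics/o31.png

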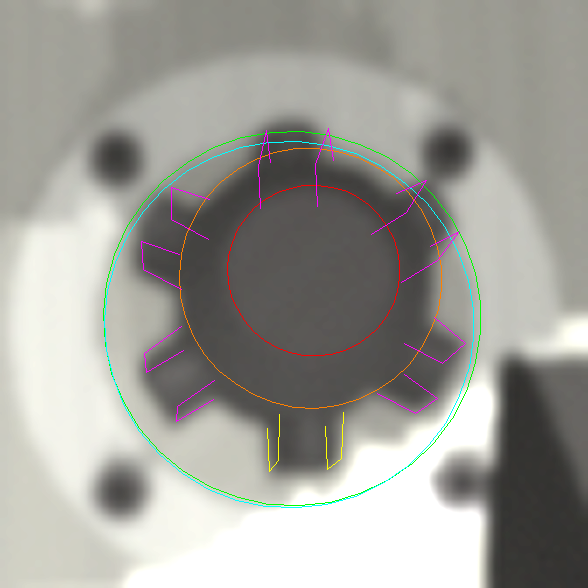

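View pics/wrist31.png

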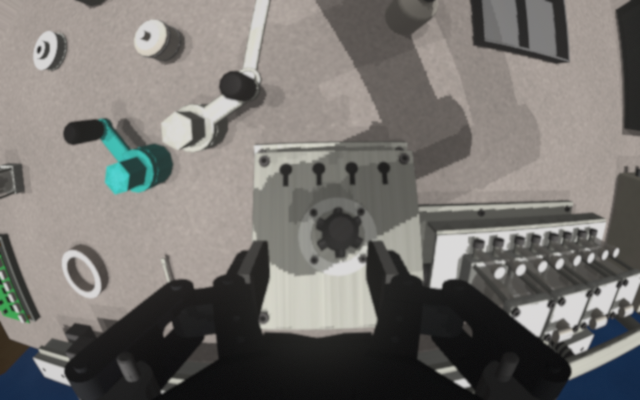

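Run:
```python
import cv2,numpy as np
t=cv2.imread("pics/wrist31.png")
cv2.imwrite("pics/c31.png",np.clip(1.3*cv2.resize(t[60:160,150:270],None,fx=6,fy=6,interpolation=cv2.INTER_CUBIC).astype(float),0,255).astype(np.uint8))
```

```text
(no output)
```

View pics/c31.png

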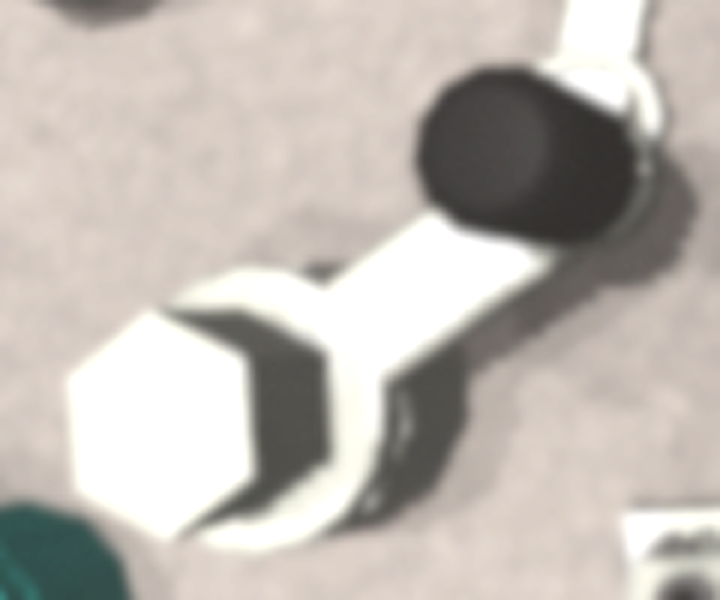

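Run:
```python
from h import *
np.set_printoptions(precision=1,suppress=True)
c=np.load("pics/wrist31.npy",allow_pickle=True).item()
P=lambda x,y,z:atz("wrist",150+x/6,60+y/6,z,c)
b=P(162.5,425.5,92);h=P(490,152,112);d=(h-b)[:2];print(b,h,np.linalg.norm(d),np.degrees(np.arctan2(d[1],d[0])))
for a,e in [((250,358),(255,470)),((68,380),(80,495))]:
    A=P(*a,92);E=P(*e,92);print(np.degrees(np.arctan2(*(A-E)[:2][::-1])),np.linalg.norm(A-E))
```

```text
[516.8 -86.3  92. ] [485.2 -22.7 112. ] 70.97981056101702 116.42791605597381
175.37968703161764 17.443307607877873
178.45910739286376 18.60273690431071
```

Request:
drive_tool([
  [0.15,[0.066,-0.146,0],-0.008],
  [0.15,[0.066,-0.146,0],0],
  [0.15,[0.066,-0.146,0],0],
  [0.15,[0,0,0.17],0],
  [0.15,[0,0,0.14],0],
  [0.15,[0,0,0.08],0],
  [0.15,[0,0,0],0],
])

```text
clock: 33.67
position: [514.0, -86.5, 109.9]
ee_rot: [0.031, 1.0, -0.0, -0.003]
contact_force: [0.7, 0.1, -0.1]
gripper_width: 49.3
```

```bash
python3 look.py 32 wrist
```

```text
t 33.67 pos [513.994 -86.536 109.916] yaw 176.49 zax [-0.007 -0.001 -1.   ] F [ 0.668  0.058 -0.113] M [-0.051 -0.037 -0.03 ] w 49.3 J [ 0.145  0.354 -0.417 -0.001 -0.807 -1.776]
```

View pics/wrist32.png

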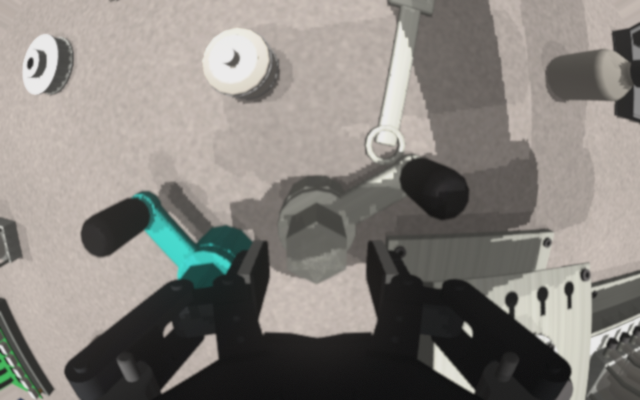

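Request:
drive_tool([
  [0.15,[-0.006,0,0.08],0],
  [0.15,[0,0,0.043],0],
  [0.15,[0,0,0],0],
  [-1,[0,0,0],0],
  [-1,[0,0,0],0],
  [-1,[0,0,0],0],
  [-1,[0,0,0],0],
])

```text
clock: 34.6
position: [518.4, -86.9, 76.9]
ee_rot: [0.03, 1.0, -0.0, 0.001]
contact_force: [-1.0, -0.8, 5.0]
gripper_width: 30.6
```

```bash
python3 look.py 33 wrist
```

```text
t 34.6 pos [518.407 -86.862  76.91 ] yaw 176.52 zax [ 0.002 -0.    -1.   ] F [-0.988 -0.795  4.965] M [-0.36   0.253 -0.059] w 30.6 J [ 0.143  0.403 -0.446  0.001 -0.72  -1.775]
```

View pics/wrist33.png

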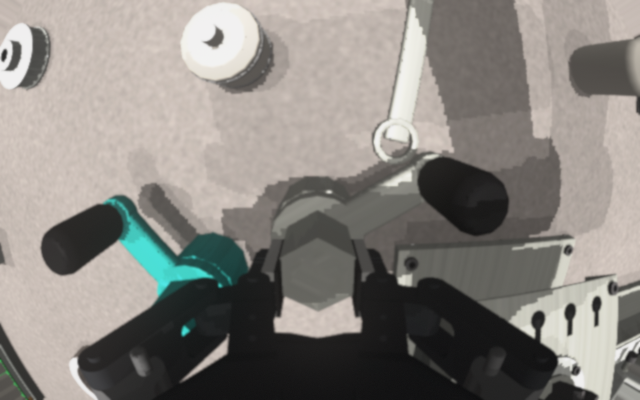

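Request:
drive_tool([
  [-1,[0.005,0,0.01],0],
  [-1,[0.02,0,0.001],0],
  [-1,[0.02,0,-0.003],0],
  [-1,[0.02,0,0.001],0],
  [-1,[0.02,0,0.001],0],
  [-1,[0.02,0,0.001],0],
  [-1,[0.02,0,0.003],0],
  [-1,[0.02,0,0.004],0],
  [-1,[0.018,0,0.005],0],
  [-1,[0,0,0],0],
])

```text
clock: 35.9
position: [486.5, -82.9, 78.2]
ee_rot: [0.026, 0.999, 0.0, 0.02]
contact_force: [13.6, -5.1, 23.5]
gripper_width: 30.7
```

```bash
python3 look.py 34 wrist,scene;python3 - <<'E'
import cv2
t=cv2.imread("pics/scene34.png")
cv2.imwrite("pics/c34.png",cv2.resize(t[120:260,260:420],None,fx=5,fy=4,interpolation=cv2.INTER_CUBIC))
E
```

```text
t 35.9 pos [486.533 -82.914  78.188] yaw 177.0 zax [ 0.04  -0.    -0.999] F [13.636 -5.136 23.53 ] M [-2.08  -4.538 -0.043] w 30.7 J [ 0.165  0.343 -0.553  0.011 -0.636 -1.797]
```

View pics/wrist34.png

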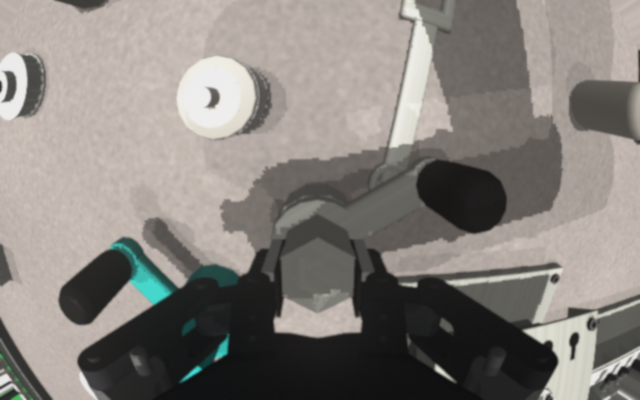

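View pics/c34.png

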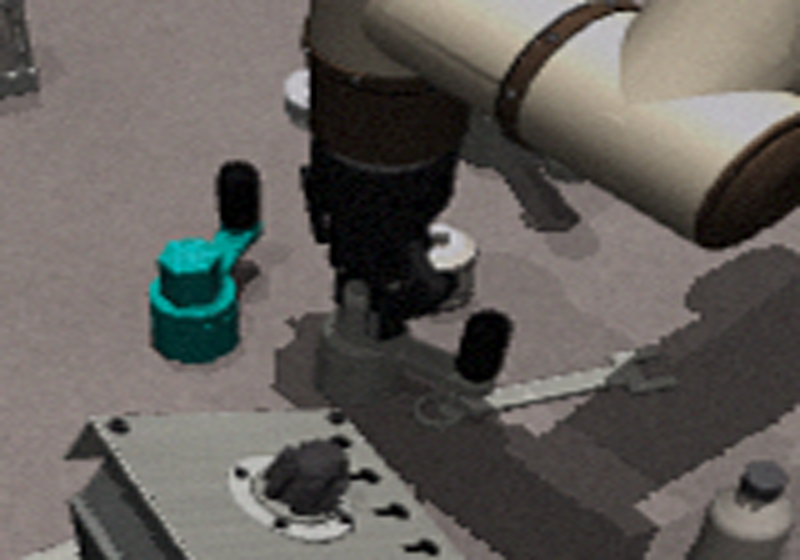

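Request:
drive_tool([
  [-1,[0,0,-0.06],0],
  [-1,[0,0,-0.19],0],
  [-1,[0,0,-0.2],0],
  [-1,[0,0,-0.18],0],
  [-1,[-0.14,0.13,0],0],
  [-1,[-0.14,0.15,0],0],
  [-1,[-0.1,0.15,0],0],
  [-1,[0,0,0],0],
])

```text
clock: 37.0
position: [591.3, 41.4, 254.3]
ee_rot: [0.029, 1.0, 0.0, -0.002]
contact_force: [-1.8, -0.4, -5.8]
gripper_width: 30.8
```

```bash
python3 look.py 35 wrist,scene;python3 - <<'E'
import cv2
t=cv2.imread("pics/scene35.png")
cv2.imwrite("pics/c35.png",cv2.resize(t[140:280,260:420],None,fx=5,fy=4,interpolation=cv2.INTER_CUBIC))
E
```

```text
t 37.0 pos [591.267  41.378 254.266] yaw 176.65 zax [-0.005  0.001 -1.   ] F [-1.826 -0.414 -5.818] M [-0.163  0.13   0.029] w 30.8 J [ 0.342  0.324 -0.051 -0.003 -1.199 -1.97 ]
```

View pics/c35.png

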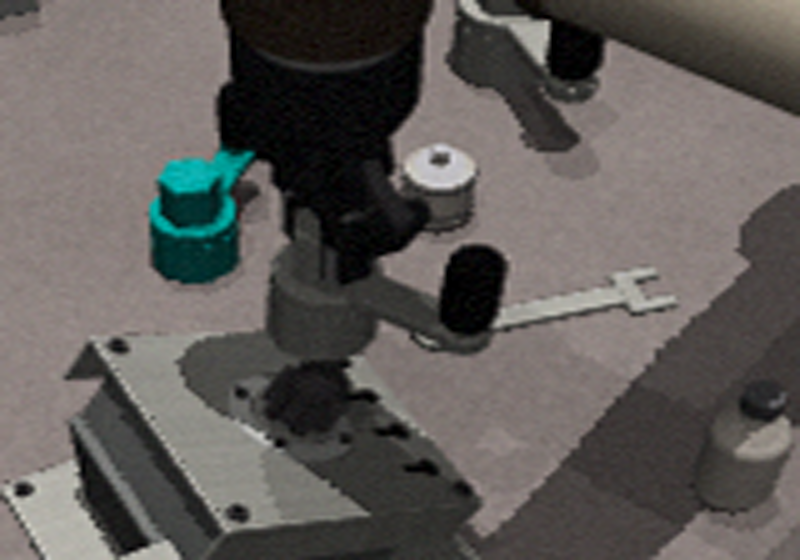

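View pics/wrist35.png

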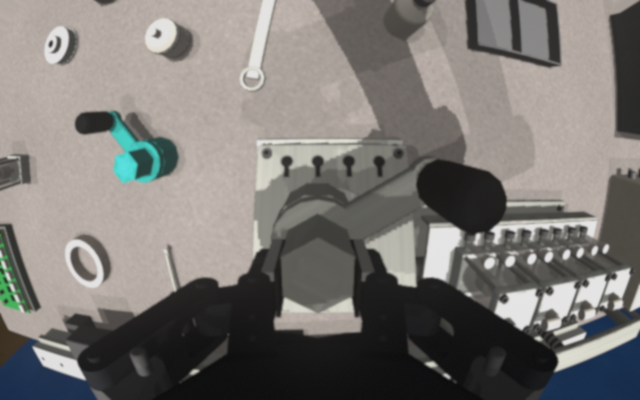

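Request:
drive_tool([
  [-1,[-0.013,0.054,0.02],0],
  [-1,[0,0,0.04],0],
  [-1,[0,0,0.017],0],
  [-1,[0,0,0],0],
])

```text
clock: 37.6
position: [595.1, 53.6, 234.5]
ee_rot: [0.031, 1.0, -0.0, -0.0]
contact_force: [1.2, 0.0, -5.4]
gripper_width: 31.0
```

```bash
python3 look.py 36 scene;python3 - <<'E'
import cv2
t=cv2.imread("pics/scene36.png")
cv2.imwrite("pics/c36.png",cv2.resize(t[180:270,280:380],None,fx=6,fy=6,interpolation=cv2.INTER_CUBIC))
E
```

```text
t 37.6 pos [595.139  53.604 234.504] yaw 176.46 zax [-0.001 -0.    -1.   ] F [ 1.152  0.017 -5.431] M [-0.053  0.017 -0.061] w 31.0 J [ 0.361  0.344 -0.074 -0.    -1.153 -1.993]
```

View pics/c36.png

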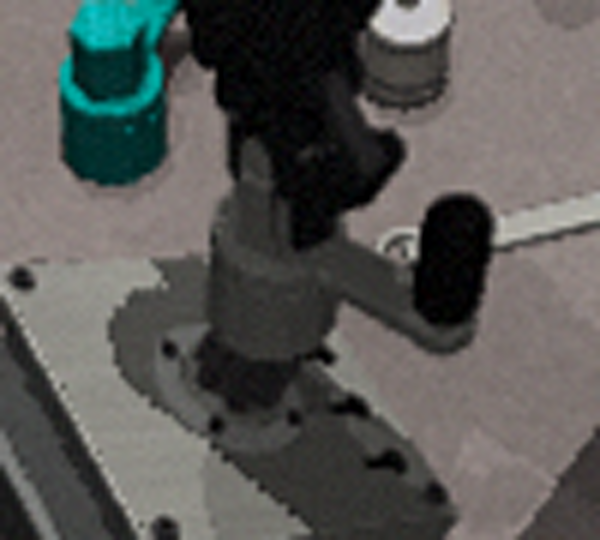

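Request:
drive_tool([
  [-1,[0,0.011,0.009],0],
  [-1,[0.016,0,0.005],0],
  [-1,[0.017,0,0.005],0],
  [-1,[0.016,0,0.005],0],
  [-1,[0.016,0,0.006],0],
  [-1,[0,0,0],0],
])

```text
clock: 38.4
position: [579.8, 58.8, 228.3]
ee_rot: [0.03, 1.0, 0.001, 0.006]
contact_force: [6.7, -2.3, -3.8]
gripper_width: 30.9
```

```bash
python3 look.py 37 scene,wrist;python3 - <<'E'
import cv2
t=cv2.imread("pics/scene37.png")
cv2.imwrite("pics/c37.png",cv2.resize(t[180:270,280:380],None,fx=6,fy=6,interpolation=cv2.INTER_CUBIC))
E
```

```text
t 38.4 pos [579.808  58.757 228.321] yaw 176.55 zax [ 0.011  0.001 -1.   ] F [ 6.684 -2.332 -3.808] M [-0.64  -2.426 -0.068] w 30.9 J [ 0.38   0.318 -0.13   0.003 -1.112 -2.013]
```

View pics/c37.png

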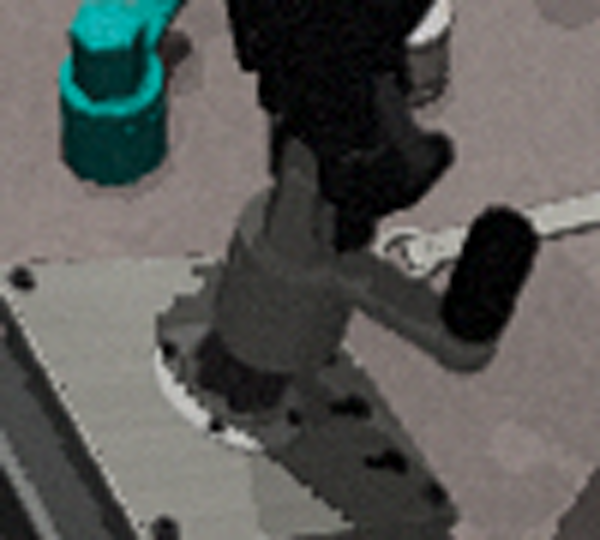

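Request:
drive_tool([
  [-1,[0.016,0,0.009],0],
  [-1,[0.016,0,0.009],0],
  [-1,[0.014,0,0.009],0],
  [-1,[0.014,0,0.009],0],
  [-1,[0.012,0,0.004],0],
  [-1,[0,0,0],0],
])

```text
clock: 39.25
position: [559.1, 60.1, 217.1]
ee_rot: [0.03, 1.0, 0.001, 0.007]
contact_force: [7.3, -2.3, -1.7]
gripper_width: 30.8
```

```bash
python3 look.py 38 scene,wrist;python3 - <<'E'
import cv2
t=cv2.imread("pics/scene38.png")
cv2.imwrite("pics/c38.png",cv2.resize(t[180:270,280:380],None,fx=6,fy=6,interpolation=cv2.INTER_CUBIC))
E
```

```text
t 39.25 pos [559.088  60.135 217.093] yaw 176.57 zax [ 0.013  0.001 -1.   ] F [ 7.29  -2.345 -1.732] M [-0.854 -2.584 -0.08 ] w 30.8 J [ 0.397  0.292 -0.198  0.005 -1.068 -2.03 ]
```

View pics/c38.png

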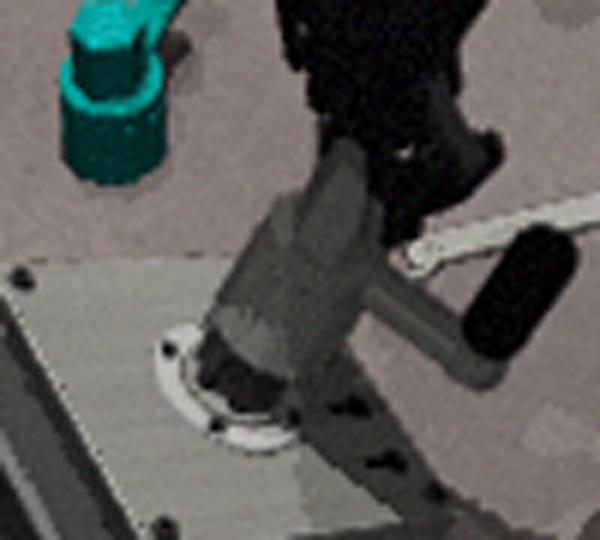

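View pics/wrist38.png

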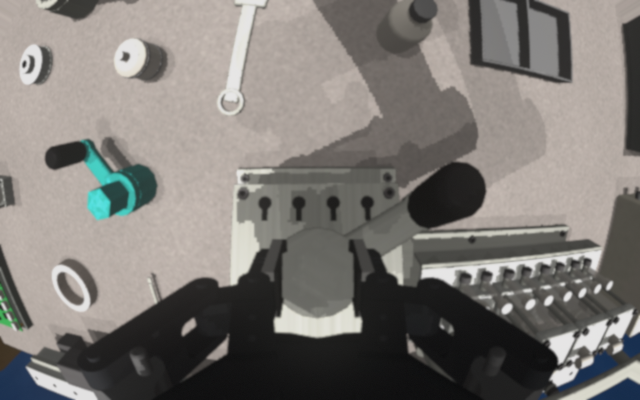

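Request:
drive_tool([
  [-1,[-0.008,0,0.012],0],
  [-1,[-0.008,0,0.012],0],
  [-1,[-0.008,0,0.012],0],
  [-1,[-0.008,0,0.012],0],
  [-1,[0,0,0],0],
])

```text
clock: 39.98
position: [568.1, 59.2, 202.1]
ee_rot: [0.03, 1.0, 0.0, 0.005]
contact_force: [7.2, -2.2, 2.1]
gripper_width: 31.0
```

```bash
python3 look.py 39
```

```text
t 39.98 pos [568.087  59.167 202.082] yaw 176.59 zax [ 0.01  0.   -1.  ] F [ 7.24  -2.242  2.086] M [-1.296 -2.632  0.023] w 31.0 J [ 0.389  0.321 -0.196  0.004 -1.044 -2.022]
```

Request:
drive_tool([
  [-1,[-0.007,0,0.012],0],
  [-1,[-0.007,0,0.012],0],
  [-1,[-0.007,0,0.012],0],
  [-1,[-0.007,0,0.012],0],
  [-1,[0,0,0],0],
])

```text
clock: 40.6
position: [573.0, 58.3, 190.5]
ee_rot: [0.029, 1.0, -0.001, 0.002]
contact_force: [-8.5, -1.0, 19.5]
gripper_width: 30.7
```

```bash
python3 look.py 40 scene;python3 - <<'E'
import cv2
t=cv2.imread("pics/scene40.png")
cv2.imwrite("pics/c40.png",cv2.resize(t[180:270,280:380],None,fx=6,fy=6,interpolation=cv2.INTER_CUBIC))
E
```

```text
t 40.6 pos [573.012  58.269 190.511] yaw 176.62 zax [ 0.004 -0.001 -1.   ] F [-8.523 -0.973 19.544] M [-0.355  1.651  0.024] w 30.7 J [ 0.384  0.342 -0.195  0.003 -1.03  -2.015]
```

View pics/c40.png

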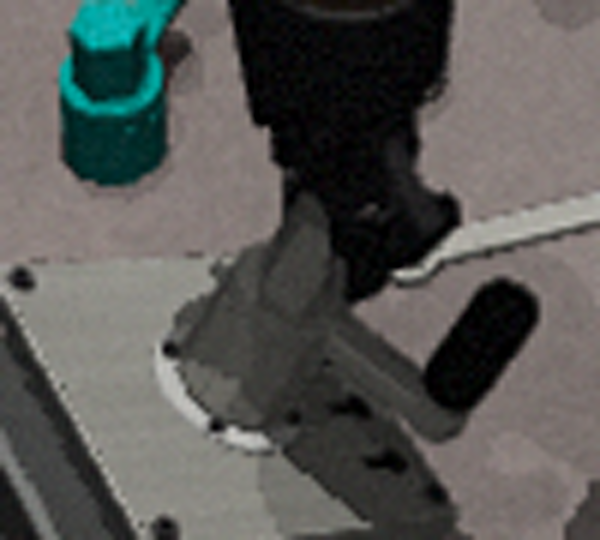

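Request:
drive_tool([
  [-1,[-0.005,0,0.009],0],
  [-1,[0,0,0],0],
])

```text
clock: 40.9
position: [573.1, 58.2, 190.4]
ee_rot: [0.029, 1.0, -0.001, 0.001]
contact_force: [-17.4, 0.9, 33.5]
gripper_width: 31.1
```

```bash
python3 look.py 41
```

```text
t 40.9 pos [573.103  58.192 190.43 ] yaw 176.65 zax [ 0.002 -0.002 -1.   ] F [-17.409   0.903  33.529] M [0.269 4.142 0.064] w 31.1 J [ 0.383  0.343 -0.194  0.003 -1.032 -2.014]
```

Request:
drive_tool([
  [0.1,[0,0,0],0],
  [0.1,[0,0,0],0],
  [0.1,[0,0,-0.06],0],
  [0.1,[0,0,-0.16],0],
  [0.1,[0.055,0.106,0],0],
  [0.1,[0.055,0.106,0],0],
  [0.1,[0,0,0],0],
])

```text
clock: 41.78
position: [544.0, 125.5, 247.4]
ee_rot: [0.029, 1.0, -0.0, -0.001]
contact_force: [-0.1, 0.5, -0.2]
gripper_width: 46.7
```

```bash
python3 look.py 42 wrist,scene;python3 - <<'E'
import cv2
t=cv2.imread("pics/scene42.png")
cv2.imwrite("pics/c42.png",cv2.resize(t[180:270,280:380],None,fx=6,fy=6,interpolation=cv2.INTER_CUBIC))
E
```

```text
t 41.77 pos [543.973 125.531 247.422] yaw 176.65 zax [-0.002 -0.001 -1.   ] F [-0.113  0.512 -0.174] M [ 0.001 -0.068 -0.028] w 46.7 J [ 0.517  0.269 -0.148 -0.001 -1.156 -2.146]
```

View pics/wrist42.png

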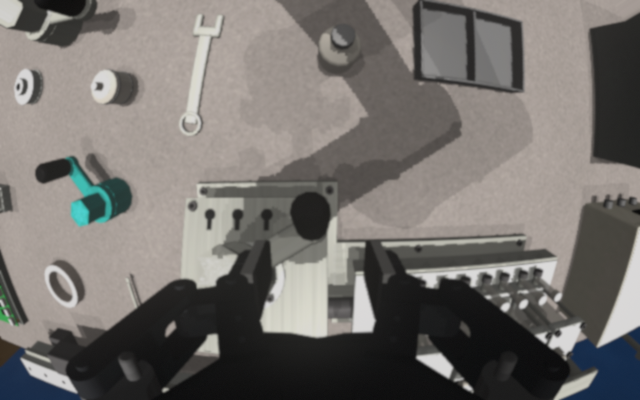

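View pics/c42.png

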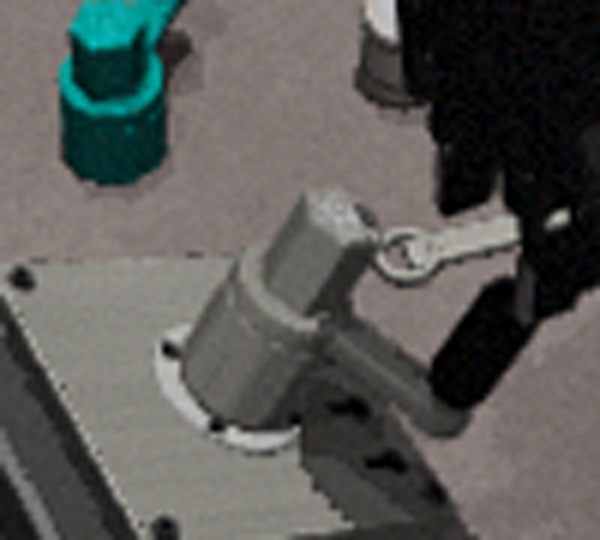

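Run:
```python
from h import *
np.set_printoptions(precision=1,suppress=True)
c=np.load("pics/wrist42.npy",allow_pickle=True).item()
H=np.array([547.6,123.4,181.8]);ez=np.array([-.499,.024,.866])
for k in(-27,0,8,27):print(k,H+k*ez,np.array(proj("wrist",H+k*ez,c)))
print(atz("wrist",310,217,188,c))
import cv2
t=cv2.imread("pics/wrist42.png");cv2.imwrite("pics/c43.png",np.clip(2.2*cv2.resize(t[170:280,230:360],None,fx=5,fy=5,interpolation=cv2.INTER_CUBIC).astype(float),0,255).astype(np.uint8))
```

```text
-27 [561.1 122.8 158.4] [316.2 231.2]
0 [547.6 123.4 181.8] [315.8 225.2]
8 [543.6 123.6 188.7] [315.7 223.1]
27 [534.1 124.  205.2] [315.3 217.4]
[539.5 120.1 188. ]
```

View pics/c43.png

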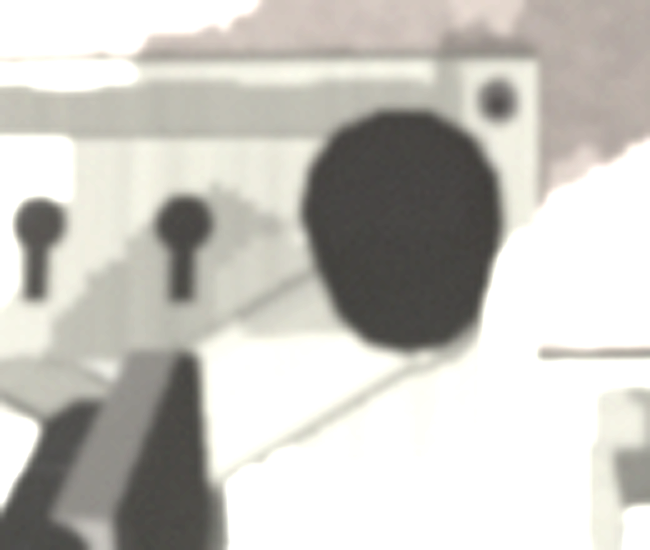

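Request:
drive_tool([
  [0.1,[0.012,-0.017,0.08],0],
  [0.1,[0,0,0.1],0],
  [0.1,[0,0,0.04],0],
  [0.1,[0,0,0],0],
  [-1,[0,0,0],0],
  [-1,[0,0,0],0],
  [-1,[0,0,0],0],
  [-1,[0,0,0],0],
])

```text
clock: 42.88
position: [541.9, 119.9, 183.3]
ee_rot: [0.03, 1.0, 0.001, 0.001]
contact_force: [1.1, 3.4, 3.0]
gripper_width: 24.1
```

```bash
python3 look.py 44 wrist
```

```text
t 42.88 pos [541.881 119.892 183.285] yaw 176.52 zax [ 0.003  0.001 -1.   ] F [1.094 3.359 2.956] M [ 0.836 -0.06   0.034] w 24.1 J [ 0.51   0.316 -0.254  0.    -0.998 -2.141]
```

View pics/wrist44.png

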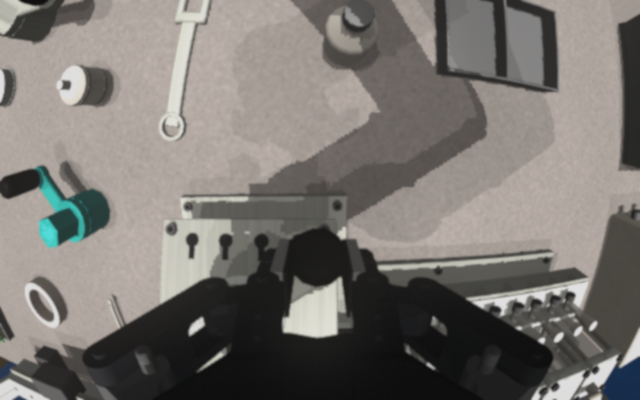

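Run:
```python
import numpy as np
a=120.;steps=[5,7]+[10]*41
R=[]
for s in steps:
    b=a-s;dc=np.cos(np.radians(b))-np.cos(np.radians(a));ds=np.sin(np.radians(b))-np.sin(np.radians(a))
    R.append([-1,[round(-.866*72*dc/300,3),round(72*ds/300,3),round(-.5*72*dc/300,3)],0]);a=b
for i in range(0,len(R),15):print(R[i:i+15])
print(a)
```

```text
[[-1, [np.float64(-0.016), np.float64(0.01), np.float64(-0.009)], 0], [-1, [np.float64(-0.024), np.float64(0.011), np.float64(-0.014)], 0], [-1, [np.float64(-0.035), np.float64(0.009), np.float64(-0.02)], 0], [-1, [np.float64(-0.036), np.float64(0.002), np.float64(-0.021)], 0], [-1, [np.float64(-0.036), np.float64(-0.005), np.float64(-0.021)], 0], [-1, [np.float64(-0.035), np.float64(-0.012), np.float64(-0.02)], 0], [-1, [np.float64(-0.032), np.float64(-0.019), np.float64(-0.019)], 0], [-1, [np.float64(-0.029), np.float64(-0.025), np.float64(-0.017)], 0], [-1, [np.float64(-0.025), np.float64(-0.031), np.float64(-0.014)], 0], [-1, [np.float64(-0.02), np.float64(-0.035), np.float64(-0.011)], 0], [-1, [np.float64(-0.014), np.float64(-0.039), np.float64(-0.008)], 0], [-1, [np.float64(-0.008), np.float64(-0.041), np.float64(-0.005)], 0], [-1, [np.float64(-0.002), np.float64(-0.042), np.float64(-0.001)], 0], [-1, [np.float64(0.004), np.float64(-0.042), np.float64(0.003)], 0], [-1, [np.float64(0.011), np.float64(-0.04), np.float64(0.006)], 0]]
[[-1, [np.float64(0.016), np.float64(-0.037), n
[... 1191 characters left out ...]
np.float64(-0.016), np.float64(0.037), np.float64(-0.009)], 0], [-1, [np.float64(-0.022), np.float64(0.033), np.float64(-0.013)], 0], [-1, [np.float64(-0.026), np.float64(0.029), np.float64(-0.015)], 0], [-1, [np.float64(-0.03), np.float64(0.023), np.float64(-0.018)], 0], [-1, [np.float64(-0.033), np.float64(0.016), np.float64(-0.019)], 0], [-1, [np.float64(-0.035), np.float64(0.009), np.float64(-0.02)], 0], [-1, [np.float64(-0.036), np.float64(0.002), np.float64(-0.021)], 0], [-1, [np.float64(-0.036), np.float64(-0.005), np.float64(-0.021)], 0], [-1, [np.float64(-0.035), np.float64(-0.012), np.float64(-0.02)], 0], [-1, [np.float64(-0.032), np.float64(-0.019), np.float64(-0.019)], 0]]
-302.0
```

Request:
drive_tool([
  [-1,[-0.019,0.01,-0.005],0],
  [-1,[-0.024,0.011,-0.014],0],
  [-1,[-0.035,0.009,-0.02],0],
  [-1,[-0.036,0.002,-0.021],0],
  [-1,[-0.036,-0.005,-0.021],0],
  [-1,[-0.035,-0.012,-0.02],0],
])

```text
clock: 43.68
position: [596.4, 124.7, 214.9]
ee_rot: [0.03, 1.0, 0.003, 0.0]
contact_force: [-7.2, 14.2, 11.1]
gripper_width: 23.9
```

```bash
python3 look.py 45 scene,wrist;python3 - <<'E'
import cv2
t=cv2.imread("pics/scene45.png")
cv2.imwrite("pics/c45.png",cv2.resize(t[180:270,280:380],None,fx=6,fy=6,interpolation=cv2.INTER_CUBIC))
E
```

```text
t 43.67 pos [596.43  124.669 214.894] yaw 176.62 zax [ 0.001  0.006 -1.   ] F [-7.209 14.208 11.123] M [ 4.05   2.35  -0.054] w 23.9 J [ 0.469  0.377 -0.073 -0.006 -1.117 -2.096]
```

View pics/c45.png

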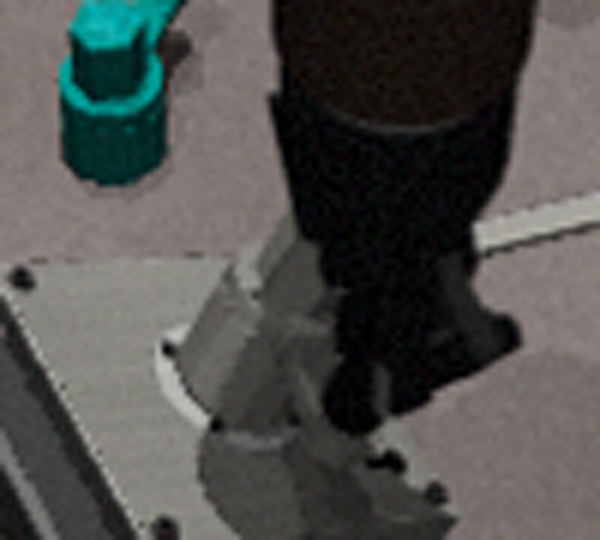

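Request:
drive_tool([
  [-1,[-0.032,-0.017,-0.019],0],
  [-1,[-0.029,-0.023,-0.017],0],
  [-1,[-0.025,-0.029,-0.014],0],
  [-1,[-0.02,-0.035,-0.011],0],
  [-1,[-0.014,-0.039,-0.008],0],
  [-1,[-0.008,-0.041,-0.005],0],
  [-1,[-0.002,-0.042,-0.001],0],
  [-1,[0.004,-0.042,0.003],0],
  [-1,[0.011,-0.04,0.006],0],
])

```text
clock: 44.9
position: [628.9, 25.9, 237.3]
ee_rot: [0.03, 1.0, 0.0, 0.005]
contact_force: [1.5, 2.4, 12.2]
gripper_width: 23.8
```

```bash
python3 look.py 46 scene
```

```text
t 44.9 pos [628.902  25.888 237.306] yaw 176.59 zax [ 0.011  0.    -1.   ] F [ 1.493  2.407 12.242] M [ 0.709 -0.209  0.07 ] w 23.8 J [ 0.299  0.39   0.002  0.003 -1.173 -1.931]
```

View pics/scene46.png

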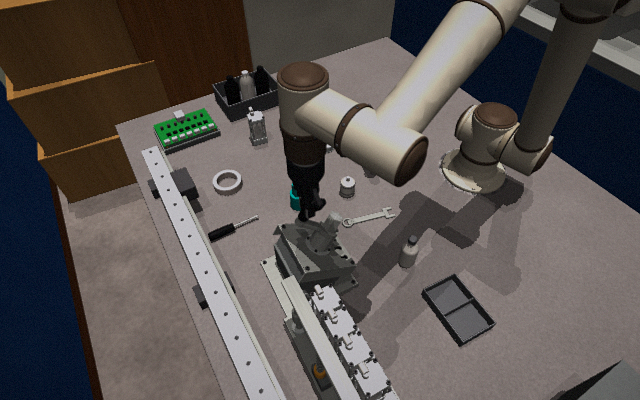

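Request:
drive_tool([
  [-1,[0.016,-0.037,0.009],0],
  [-1,[0.022,-0.033,0.013],0],
  [-1,[0.026,-0.029,0.015],0],
  [-1,[0.03,-0.023,0.018],0],
  [-1,[0.033,-0.016,0.019],0],
  [-1,[0.035,-0.009,0.02],0],
  [-1,[0.036,-0.002,0.021],0],
  [-1,[0.036,0.005,0.021],0],
  [-1,[0.035,0.012,0.02],0],
  [-1,[0.032,0.019,0.019],0],
])

```text
clock: 46.2
position: [536.1, -2.1, 182.3]
ee_rot: [0.03, 1.0, 0.0, 0.004]
contact_force: [3.0, 1.5, 6.0]
gripper_width: 24.3
```

```bash
python3 look.py 47 scene;python3 - <<'E'
import cv2
t=cv2.imread("pics/scene47.png")
cv2.imwrite("pics/c47.png",cv2.resize(t[170:270,270:390],None,fx=6,fy=6,interpolation=cv2.INTER_CUBIC))
E
```

```text
t 46.2 pos [536.132  -2.073 182.267] yaw 176.58 zax [ 0.008  0.    -1.   ] F [2.98  1.473 5.996] M [ 0.553 -1.054  0.192] w 24.3 J [ 0.3    0.284 -0.305  0.003 -0.974 -1.932]
```

View pics/c47.png

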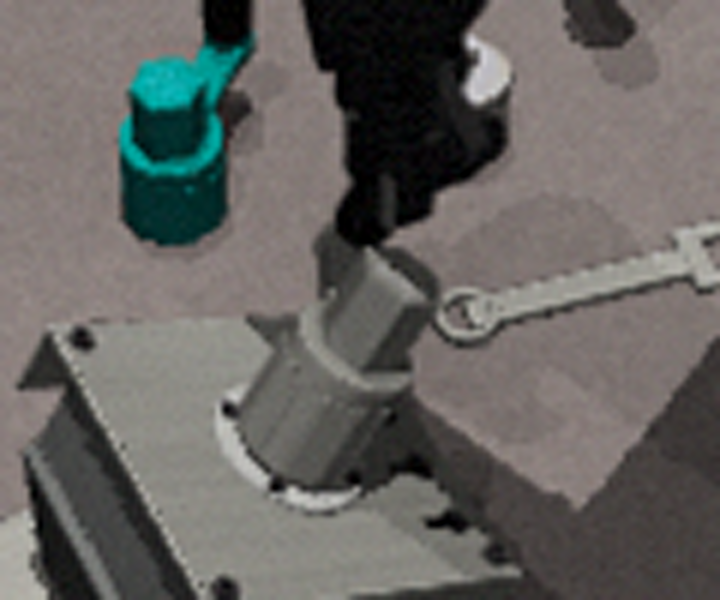

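Turning well and still fully seated. I'll keep going round.

Request:
drive_tool([
  [-1,[0.029,0.025,0.017],0],
  [-1,[0.025,0.031,0.014],0],
  [-1,[0.02,0.035,0.011],0],
  [-1,[0.014,0.039,0.008],0],
  [-1,[0.008,0.041,0.005],0],
  [-1,[0.002,0.042,0.001],0],
  [-1,[-0.004,0.042,-0.003],0],
  [-1,[-0.011,0.04,-0.006],0],
  [-1,[-0.016,0.037,-0.009],0],
  [-1,[-0.022,0.033,-0.013],0],
])

```text
clock: 47.5
position: [525.5, 105.0, 172.2]
ee_rot: [0.031, 1.0, -0.003, -0.002]
contact_force: [1.6, -7.8, 3.7]
gripper_width: 24.0
```

```bash
python3 look.py 48 scene
```

```text
t 47.5 pos [525.491 104.988 172.157] yaw 176.42 zax [-0.005 -0.007 -1.   ] F [ 1.636 -7.799  3.717] M [-2.974 -0.48  -0.388] w 24.0 J [ 0.502  0.301 -0.31   0.004 -0.968 -2.137]
```

Request:
drive_tool([
  [-1,[-0.026,0.029,-0.015],0],
  [-1,[-0.03,0.023,-0.018],0],
  [-1,[-0.033,0.016,-0.019],0],
  [-1,[-0.035,0.009,-0.02],0],
  [-1,[-0.036,0.002,-0.021],0],
  [-1,[-0.036,-0.005,-0.021],0],
  [-1,[-0.035,-0.012,-0.02],0],
  [-1,[-0.032,-0.019,-0.019],0],
  [-1,[0,0,0],0],
  [-1,[0,0,0],0],
])

```text
clock: 48.8
position: [606.8, 119.2, 221.0]
ee_rot: [0.03, 1.0, 0.003, 0.002]
contact_force: [-3.8, 10.7, 12.0]
gripper_width: 24.2
```

```bash
python3 look.py 49 scene,wrist;python3 - <<'E'
import cv2
t=cv2.imread("pics/scene49.png")
cv2.imwrite("pics/c49.png",cv2.resize(t[170:270,270:390],None,fx=6,fy=6,interpolation=cv2.INTER_CUBIC))
E
```

```text
t 48.8 pos [606.833 119.16  221.027] yaw 176.59 zax [ 0.004  0.005 -1.   ] F [-3.829 10.663 11.957] M [ 2.774  1.163 -0.038] w 24.2 J [ 0.454  0.386 -0.044 -0.003 -1.135 -2.083]
```

View pics/c49.png

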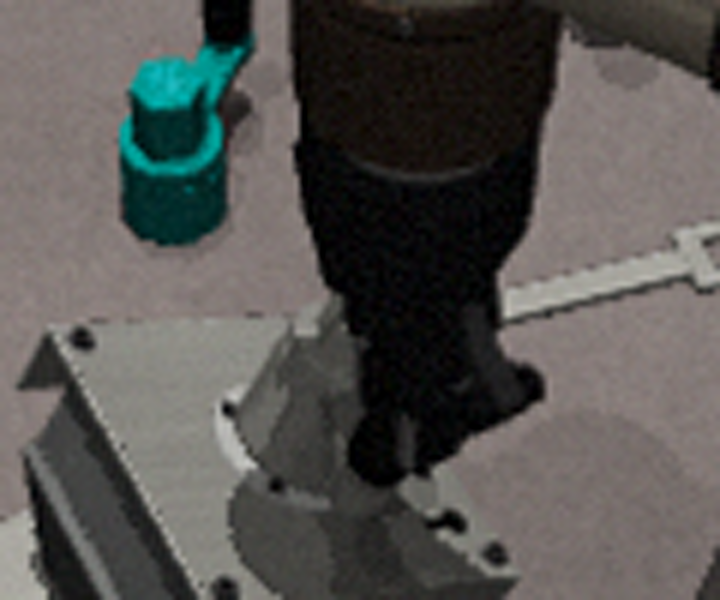

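View pics/wrist49.png

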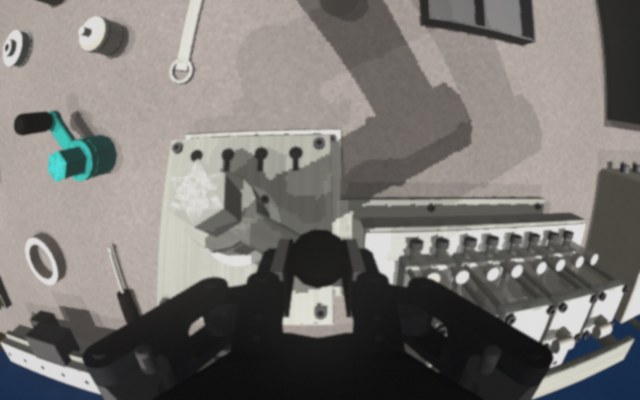

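Request:
drive_tool([
  [0.1,[0,0,0],0],
  [0.1,[0,0,0],0],
  [0.1,[0,0,-0.05],0],
  [0.1,[0,0,-0.15],0],
  [0.1,[0,0,-0.15],0],
  [0.1,[0.15,-0.1,0],0],
  [0.1,[0.15,-0.1,0],0],
  [0.1,[0,0,0],0],
])

```text
clock: 49.9
position: [509.8, 59.4, 324.9]
ee_rot: [0.031, 1.0, 0.0, 0.0]
contact_force: [1.1, 0.4, -0.4]
gripper_width: 47.3
```

```bash
python3 look.py 50 scene,wrist,top;python3 - <<'E'
import cv2
t=cv2.imread("pics/scene50.png")
cv2.imwrite("pics/c50.png",cv2.resize(t[170:290,270:400],None,fx=5,fy=5,interpolation=cv2.INTER_CUBIC))
E
```

```text
t 49.9 pos [509.837  59.397 324.889] yaw 176.42 zax [ 0.001  0.    -1.   ] F [ 1.124  0.372 -0.402] M [ 0.032 -0.045  0.007] w 47.3 J [ 0.433  0.142 -0.118  0.    -1.311 -2.066]
```

View pics/c50.png

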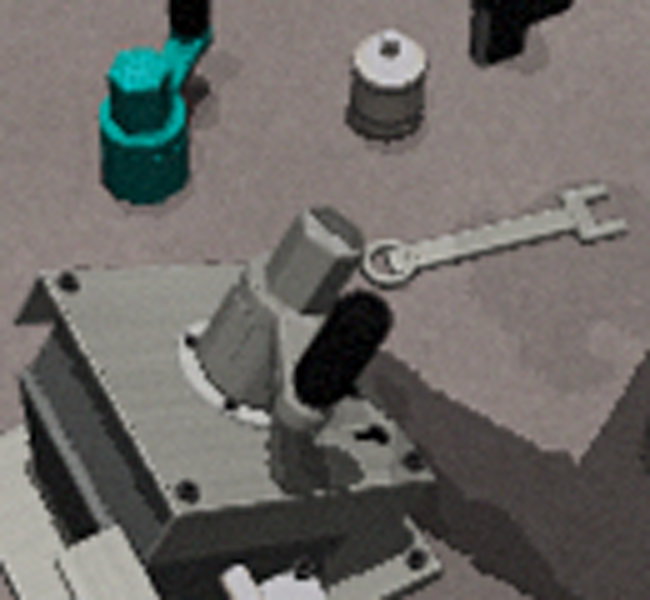

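View pics/wrist50.png

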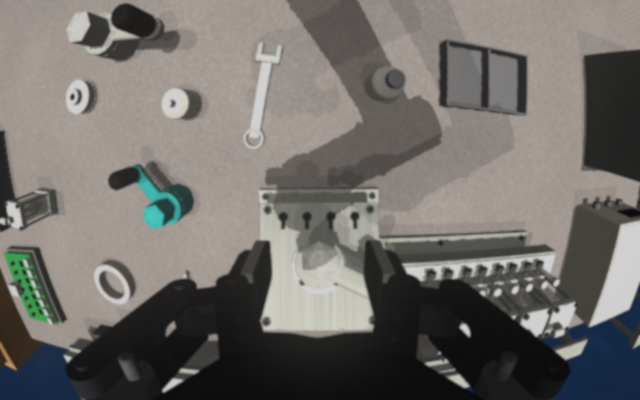

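View pics/top50.png

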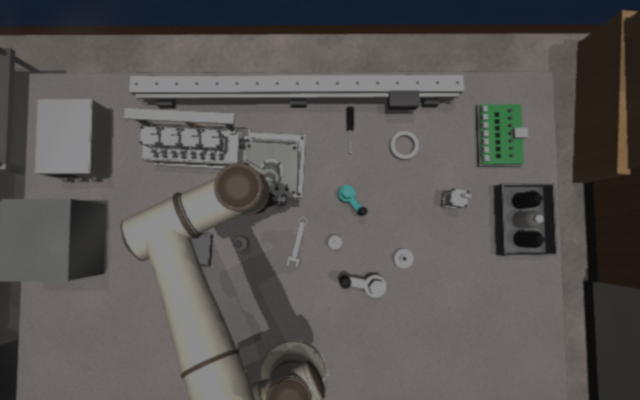

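The crank is seated exactly where it was when first pressed home: boss top at scene (336.6,216.4), against (336.7,215.8) before winding. The spanner, oil bottle, turquoise crank, filter and other things have not moved. I'm handing in.

```bash
python3 -c "
from bench import *
print(read_state()['clock'],job_done())"
```

```text
the job is handed in; nothing more can be done
50.05 None
```

The job is handed in at 50.05 s of the 61 s allowed. The small grey crank is on the shaft, wound about 420° clockwise (62° past one full turn), released, and looks fully home on the collar.

**Mishap:** my first placing failed. The teeth weren't lined up, and when I opened the jaws the crank slipped off the nose onto the bench. I picked it up and tipped it back to the shaft's lean by working its bore over the nose. I then stood it upright, turned the shaft about 18° clockwise with the fingers to line up the teeth, and regripped the crank. After that it meshed and went down to a firm stop, with about 38 N of wrist force.

**Last checks:**
- **Seating:** the boss top is at the same place in the scene picture as when it was first pressed home, within about half a pixel.
- **Turn:** the angle comes from the arm's positions while it held the handle. I did not measure the carriage height itself.
- **Other things:** in the before and after pictures, the other things on the bench look unmoved, including near where the crank fell. I judged this by eye.
- **Robot:** it is clear of everything. The largest wrist force I read was about 38 N, though I only read it between moves.

**Measurements that disagreed:** my estimates of the shaft's position differed by up to about 5 mm between camera views. The firm stop fitted the later estimate.

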